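Sample plates into the dry case

ROBOT

A 7-joint arm with a two-finger parallel gripper is mounted at the origin on the work surface. World frame = base frame: x ahead of the robot, y to its left, z up, the work surface at z = 0. Lengths are in m, angles in rad, forces in N, time in s.
With the tool pointing down it reaches from about 0.35 to 0.9 m from the base axis. Payload 19.9 kg.
Tool frame: the origin (TCP) lies on the centre line of the jaws, within the pads' length; the fingertips stand r.nose_length ahead of it and the grasp point (between the pads) is the TCP (r.nose_length is the distance from the TCP to the fingertips, in m); z points along the fingers, y is the line along which they close (so a half turn about z gives the same grasp; the last joint's range is limited). The gripper opens to 85 mm and grips with 20 to 120 N. Pads are 22 mm wide; open, the fingers measure 114 mm over their backs; the gripper's body (76 mm by 85 mm) begins 54 mm behind the grasp point. The pads swing forward as they close: fully open they stand 13 mm farther back than shut.
Start: joints at [-1.304, 0.417, -0.01, 1.614, 0.005, 1.111, -0.053], TCP at [0.189, 0.596, 0.25] pointing down, gripper open.
Joint ranges: [-2.81, 2.81], [-0.39, 2.02], [-1.27, 1.25], [0.06, 2.57], [-1.19, 4.33], [0.19, 2], [-2.82, 2.82]. Speed limits (rad/s): [1.89, 1.89, 2.39, 2.39, 3.01, 3.01, 3.01].

INTERFACE

Orientations are given as a unit quaternion [x, y, z, w].
In Python, from workcell import r gives the robot as it stands.
- The arm moves only by the tool arm_command, never from a script. Its argument "increments" is a list of rows, each a list of 5 numbers: the shift along the tool's x, y, z as a fraction of full scale, then the turn about the tool's z as a fraction of full scale, then the closure, from -1 (fully open) to 1 (shut). A call has 1 to 8 rows; each row is the pose to reach, as a shift and turn from the pose commanded when the call began, along the tool's axes at that moment; what a row does not reach only later rows make up. Full scale, the value 1, is 0.08 m for a shift and 0.5 rad for a turn. A row lasts 1/12 s, in which the tool goes at most 41.7 mm and 7.16 degrees, less where a joint would pass 70% of its speed; a pose out of reach is approached as far as the arm can. A call with a number of a shift or a turn outside -1 to 1 is refused whole. A call with a gripper value outside its range is refused whole. The fingers move at their own pace and stop on an object; the grip force is fixed at half the most. Time passes only in rows, so rows that repeat a pose let the fingers close. It gives the time, the measured TCP pose, the force, the opening and the grip force at its end, in the units of the state.
- r.observe(): the state, without advancing time (a new reading comes with each control period).
- r.capture(name): name is "scene" or "top" or "wrist"; returns the picture (420x560x3 uint8, blue, green, red); there is no depth.
- r.camera_model(name): a dict with "fovy" (degrees; the focal length in pixels is half the picture's height over the tangent of half this angle, whatever the lens; pixels are square), "cx", "cy" (the principal point, pixels), "R" (3x3) and "t" (3): a world point X has camera coordinates R X + t. Camera axes: x right, y down, z forward; pixel columns grow to the right and rows downward; lengths in m; the calibration is good to about 2 mm. A picture is of the moment at which its call begins: read the wrist's pose just before it. camera_model takes no time and is no camera call; for the wrist camera it gives the pose at the moment of the call.
- r.sign_off(): hands the job in; it is judged then, once.
The state is a dict: "time": time; "qpos": joint angles; "qvel": joint speeds; "effort": joint torques, N m; "tool_pos": TCP position; "tool_rot": TCP orientation; "wrist_force": force on the tool from outside, world axes, zero at the start; "wrist_torque": the same for the moment, N m; "gripper_width": finger opening in m; "grasp_force": force on a finger pad.
Only numpy, scipy, OpenCV 4.12 (cv2) and the standard library are available. Lean on these libraries where they do the work, as an engineer would, in place of code of your own. Each camera call takes 0.05 s, during which the arm holds its last target. There are 200 camera calls.

TASK

Move every sample plate from the rack into the dry case with the lifter, one plate lying flat, square and centred in each bay used; bare plates must never be touched by the fingers or dropped. Then shut the case's lid, put the T-key down through the slot in the lid until its shoulder rests on the lid and turn it a quarter turn to lock it. Leave the lifter lying flat on the middle of its mat, and disturb nothing else on the bench.

Things in the scene. Friction and masses are not known exactly. Their poses are not given: they have to be found in the camera images.
- plate0_center (a point): Sample plate, bare aluminium, 70 x 70 x 5 mm square with a white pellet stuck flat in the middle of its top, about 70 g; the point is its centre, x and y along its edges, z up. At the start it lies on a rib pair of the rack. May be absent (two or three plates are there).
- plate1_center (a point): Sample plate, bare aluminium, 70 x 70 x 5 mm square with a white pellet stuck flat in the middle of its top, about 70 g; the point is its centre, x and y along its edges, z up. At the start it lies on a rib pair of the rack. May be absent (two or three plates are there).
- plate2_center (a point): Sample plate, bare aluminium, 70 x 70 x 5 mm square with a white pellet stuck flat in the middle of its top, about 70 g; the point is its centre, x and y along its edges, z up. At the start it lies on a rib pair of the rack. May be absent (two or three plates are there).
- case_bay0 (a point): Bay 0 of 3 of the fixed dry case, 84 mm apart along case y: bay middle, level with the tops of its two ribs (20 mm above table). Ribs: along case x, 80 long, 8 wide, 52 mm clear between, 16 mm high on a 4 mm floor; a plate lies across both, its centre 2.5 mm above this point. Open at the front (case -x) and, lid up, above; side and back walls reach 40 mm above the table.
- case_bay1 (a point): Bay 1 of 3 of the fixed dry case, 84 mm apart along case y: bay middle, level with the tops of its two ribs (20 mm above table). Ribs: along case x, 80 long, 8 wide, 52 mm clear between, 16 mm high on a 4 mm floor; a plate lies across both, its centre 2.5 mm above this point. Open at the front (case -x) and, lid up, above; side and back walls reach 40 mm above the table.
- case_bay2 (a point): Bay 2 of 3 of the fixed dry case, 84 mm apart along case y: bay middle, level with the tops of its two ribs (20 mm above table). Ribs: along case x, 80 long, 8 wide, 52 mm clear between, 16 mm high on a 4 mm floor; a plate lies across both, its centre 2.5 mm above this point. Open at the front (case -x) and, lid up, above; side and back walls reach 40 mm above the table.
- case_slot (a point): Lock slot at the +y end of the grey-white case (112 mm deep in x, 325 wide in y); axes = the case's, x away from its open front. Point: slot centre at the shut lid's top, 48 mm above table. Slot 56 mm along x, 28 along y, alike through the lid's end tongue (6 mm) and a steel ledge under it (6 mm); hollow below, free for turning. Bay points lie at y -247, -163, -79 mm from it.
- lid_hinge (a point): Point on the lid's hinge axis (along case y) at the back of the case, 42 mm above the table; from the slot centre +56 mm in case x and -127 mm in case y. Axes as the case's.
- lid (a joint): Lid angle, rad: 0 shut (level), 1.57 upright. Clear 6 mm panel, grey trim, 325 mm wide, 112 mm from hinge to front edge, then a 4 mm thick lip hanging 12 mm below the panel; underside in line with the hinge axis. No handle. A stiff hinge (0.12 N m) keeps it up; push it over from behind, then down on top, to shut it.
- rack: Fixed steel rack, origin on the table under its middle, front to -x. Three rib pairs (same ribs as the case: tops 20 mm, floor 4 mm, along x, open front and back) at y = -120, -36, +48 mm; base 100 mm deep. Key pocket at x +20, y +130 mm: two dark bars along x, 30 mm apart, tops 30 mm above the table.
- key_grip (a point): T-key (150 g) standing in the rack's pocket. Point: centre of its black handle bar, 60 mm along x, 14 thick along y, 36 high. Below: 46 x 46 mm square shoulder 6 mm thick (top 18 mm under the point), round neck 18 mm across, 14.5 long, T-head 50 mm along x, 22 along y, 10 high, bottom 48.5 mm under the point. With its shoulder on the shut lid the point is 24 mm above the slot point.
- lifter_grip (a point): Lifter: flat steel spatula, 250 g, with an upright black post (26 mm along x, 16 thick along y, 4 to 64 mm above the underside). Point: on the post, 44 mm above the underside; x points along the blade to its tip, z up. Base under the post 50 long (x -25 to +25), 70 wide, 4 thick; the blade goes on, 36 wide, 4 thick, to its tip at x = +92 mm.
- lifter_middle (a point): Middle of the lifter's length, on its underside, 33 mm ahead of the post (x along the blade).
- mat_center (a point): Centre of the top of the black rubber mat where the lifter lies, 80 x 150 mm (x, y), 2 mm thick, fixed.

How it is judged:
On the way, in this order (a step that is already met when the one before it is completed fails the run):
1. every plate present lies flat in a bay of the case ((horizontal distance between plate0_center and case_bay0 below 0.012 m or horizontal distance between plate0_center and case_bay1 below 0.012 m or horizontal distance between plate0_center and case_bay2 below 0.012 m) and height (world z) of plate0_center between 0.019 and 0.0265 m and angle between the x axis of each of plate0_center, plate1_center, plate2_center and the x axis of case_slot, either way round below 0.2 rad and linear speed of each of plate0, plate1, plate2 below 0.03 m/s and (horizontal distance between plate1_center and case_bay0 below 0.012 m or horizontal distance between plate1_center and case_bay1 below 0.012 m or horizontal distance between plate1_center and case_bay2 below 0.012 m) and height (world z) of plate1_center between 0.019 and 0.0265 m and (horizontal distance between plate2_center and case_bay0 below 0.012 m or horizontal distance between plate2_center and case_bay1 below 0.012 m or horizontal distance between plate2_center and case_bay2 below 0.012 m) and height (world z) of plate2_center between 0.019 and 0.0265 m), for 0.3 s.
2. the lid is shut over the loaded plates (all of step 1 and value of joint lid below 0.04 rad), for 0.2 s.
3. the T-key is through the slot, shoulder on the lid, turned a quarter turn (value of joint lid below 0.04 rad and horizontal distance between key_grip and case_slot below 0.012 m and z of key_grip in the frame of case_slot between 0.018 and 0.028 m and angle between the x axis of key_grip and the y axis of case_slot, either way round below 0.26 rad and angle between key_grip's own z axis and vertical below 0.1 rad), for 0.2 s.
At the end, for the whole second after the job is handed in: Each present plate flat on a bay's ribs (12 mm, 0.2 rad); lid within 0.04 rad of shut; key upright, within 12 mm of the slot centre, shoulder on the lid, within 0.26 rad of crosswise; lifter flat, its middle within 45 mm of the mat's centre; all at rest (all of step 1 and all of step 3 and horizontal distance between lifter_middle and mat_center below 0.045 m and angle between lifter_grip's own z axis and vertical below 0.1 rad and height (world z) of lifter_grip below 0.052 m and linear speed of lifter below 0.03 m/s); the robot touches nothing.
It fails at once if a plate is touched by the fingers (contact force between the fingers and plate0 above 0.3 N or contact force between the fingers and plate1 above 0.3 N or contact force between the fingers and plate2 above 0.3 N).
It fails at once if a plate is dropped off onto the table or a floor (height (world z) of any of plate0_center, plate1_center, plate2_center below 0.014 m).
It fails at once if a bystander is displaced by more than 30 mm (distance of any of vial_a, vial_b, desiccant_jar, mouse, cuvette_box, screwdriver from where it was at the start of the episode above 0.03 m).
Of plate0, plate1, plate2 only 2 to 3 are there at a start; the rules pass over those that are not, and their reading is None.
At some moment in a run one of lifter may be knocked a few centimetres aside while the robot is not near it.
It also fails if it takes over 210 s, if anything falls off the work surface, if the arm or the gripper's body presses on something with over 40 N, if the wrist force passes 120 N, or if a joint passes its speed limit or range.

## Working session

There is one attempt and no reset: what is moved stays moved. The work goes in short steps, Python scripts to look and compute and a tool call to move; the robot and the scene stay as the last step left them, time stands still between calls to the robot, and variables do not carry over. Pictures are saved under pics/ and viewed, at most 14 in all, crops included, and the job is handed in when it is done.

Besides the shell and the picture viewer there is one more tool, called after "Request:" as name(argument=value, ...), one argument or row to a line, values as JSON. arm_command: Moves the arm, as the interface text tells. Its arguments: {"type":"object","properties":{"increments":{"type":"array","items":{"type":"array","items":{"type":"number","minimum":-1,"maximum":1}}}},"required":["increments"]}

```bash
mkdir -p pics; ls; cat > h.py <<'E'
import numpy as np, cv2
from scipy.spatial.transform import Rotation as Ro
from workcell import r
def cam(n):
    m=r.camera_model(n); f=210/np.tan(np.radians(m["fovy"])/2)
    return f,m["cx"],m["cy"],np.array(m["R"]),np.array(m["t"])
def px(n,u,v,z,m=None):
    f,cx,cy,R,t=m or cam(n)
    d=R.T@np.array([(u-cx)/f,(v-cy)/f,1]); c=-R.T@t
    return c+d*(z-c[2])/d[2]
def proj(n,X,m=None):
    f,cx,cy,R,t=m or cam(n); p=R@np.array(X)+t
    return cx+f*p[0]/p[2],cy+f*p[1]/p[2]
def st():
    s=r.observe(); R=Ro.from_quat(s["tool_rot"]).as_matrix()
    print("t",s["time"],"pos",np.round(s["tool_pos"],4),"x",np.round(R[:,0],3),"y",np.round(R[:,1],3),"w",round(s["gripper_width"],4))
    return s,R
def go(target,yaw=None):
    """increments from current to target TCP; yaw = desired world angle of tool x axis"""
    s,R=st(); d=R.T@(np.array(target)-s["tool_pos"])/0.08
    out=np.round(d,3).tolist()
    if yaw is not None:
        a=np.arctan2(R[1,0],R[0,0]); e=(yaw-a+np.pi)%(2*np.pi)-np.pi
        out.append(round(-e/0.5,3)) # tool z down: +turn = -yaw
    print("inc",out); return out
E
python3 - <<'E'
from h import *
st(); print(r.nose_length)
for n in("scene","top"):
    cv2.imwrite(f"pics/{n}0.png",cv2.resize(r.capture(n),(800,600),interpolation=cv2.INTER_CUBIC))
    f,cx,cy,R,t=cam(n); print(n,f,cx,cy,-R.T@t,R[2])
E
```

```text
pics
t 0.0 pos [0.1892 0.5953 0.2496] x [-0.953  0.303 -0.   ] y [ 0.303  0.953 -0.001] w 0.085
0.019
scene 381.9721783569761 281.25269944329364 208.67402630774905 [1.14986434 0.30936337 0.53597274] [-0.74240101 -0.34946379 -0.57159058]
top 421.0422948900217 281.38636997846436 215.320050178146 [0.32398004 0.01119289 1.02782638] [ 0.20863327  0.01725961 -0.97784164]
```

View pics/top0.png

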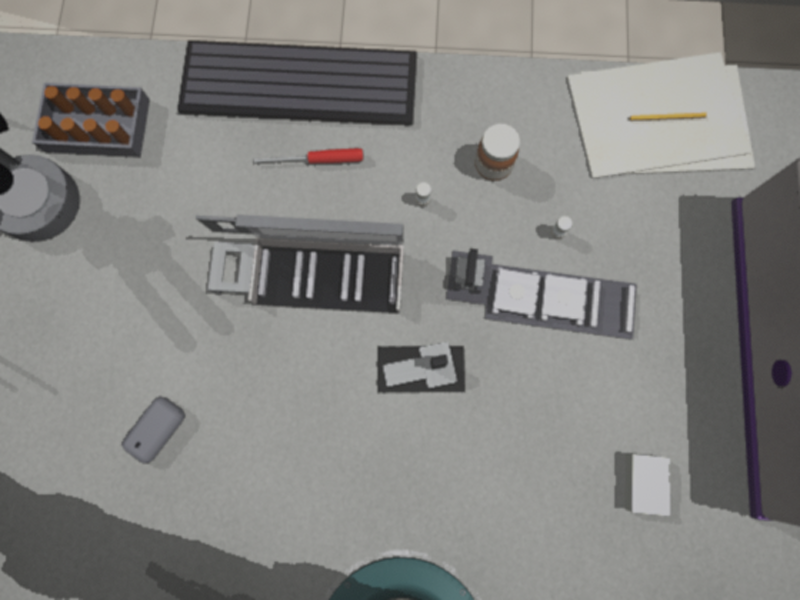

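View pics/scene0.png

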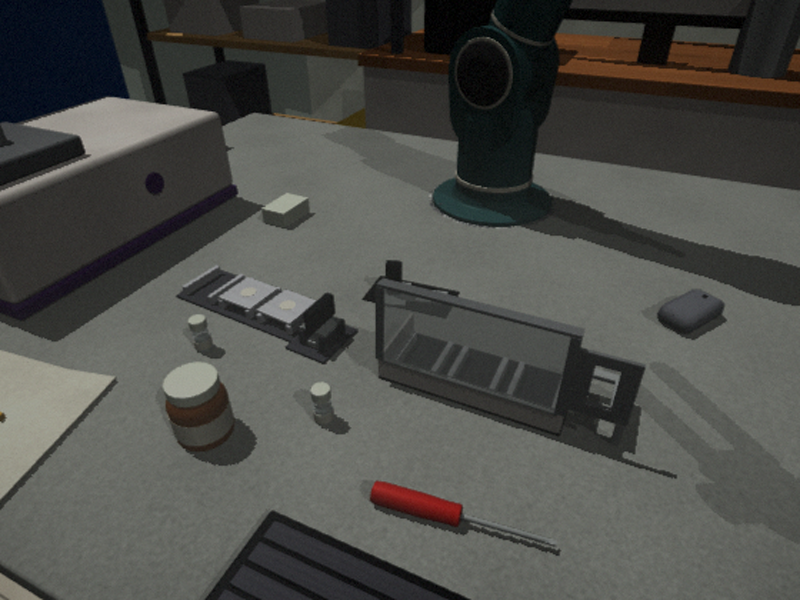

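Top view (800 px): the case is at left with its slot at about (231,268). The rack is at right with two plates at (516,292) and (564,297), and the key is at (472,270). The lifter lies on the mat, post at (438,362) and blade tip at (385,373). The lid is up.

```bash
python3 - <<'E'
from h import *
P=lambda u,v,z: px("top",u*.7,v*.7,z)
for n,u,v,z in [("post top",438,360,.066),("tip c",385,373,.006),("tipend blade",423,368,.006),("slot",231,268,.042),("rib2a",263,272,.02),("rib2b",297,275,.02),("rib1a",311,276,.02),("rib1b",346,277,.02),("rib0a",359,278,.02),("rib0b",393,280,.02),
 ("rackrib-a",597,304,.02),("rackrib-b",630,308,.02),("plateA",516,292,.025),("plateB",564,297,.025),("key",472,268,.085),("matTL",378,347,.002),("matTR",464,346,.002),("matBL",378,393,.002),("matBR",465,391,.002),("jar",497,140,.05),("vialb",563,224,.03),("viala",423,190,.03)]:
    print(n,np.round(P(u,v,z),3))
E
```

```text
post top [ 0.447 -0.035  0.066]
tip c [0.427 0.051 0.006]
tipend blade [ 0.439 -0.013  0.006]
slot [0.587 0.323 0.042]
rib2a [0.588 0.274 0.02 ]
rib2b [0.586 0.214 0.02 ]
rib1a [0.586 0.19  0.02 ]
rib1b [0.588 0.129 0.02 ]
rib0a [0.587 0.106 0.02 ]
rib0b [0.587 0.047 0.02 ]
rackrib-a [ 0.564 -0.304  0.02 ]
rackrib-b [ 0.561 -0.36   0.02 ]
plateA [ 0.576 -0.164  0.025]
plateB [ 0.572 -0.246  0.025]
key [ 0.597 -0.082  0.085]
matTL [0.471 0.066 0.002]
matTR [ 0.482 -0.081  0.002]
matBL [0.393 0.061 0.002]
matBR [ 0.405 -0.086  0.002]
jar [ 0.844 -0.121  0.05 ]
vialb [ 0.702 -0.243  0.03 ]
viala [0.752 0.004 0.03 ]
```

Request:
arm_command(
  increments=[
    [-0.78,-0.93,0,0,-1],
    [-0.78,-0.93,0,0,-1],
    [-0.78,-0.93,0,0,-1],
  ],
)

```text
time: 0.35
tool_pos: [0.2287, 0.5013, 0.2498]
tool_rot: [0.155, 0.988, -0.001, 0.0]
wrist_force: [0.9, -0.4, 0.2]
gripper_width: 0.0851
grasp_force: 0.0
```

Request:
arm_command(
  increments=[
    [-0.78,-0.93,0,0,-1],
    [-0.78,-0.93,0,0,-1],
    [-0.78,-0.93,0,0,-1],
  ],
)

```text
time: 0.6
tool_pos: [0.2653, 0.4112, 0.2501]
tool_rot: [0.155, 0.988, -0.001, 0.0]
wrist_force: [1.2, 0.3, -0.1]
gripper_width: 0.0853
grasp_force: 0.0
```

Request:
arm_command(
  increments=[
    [-0.78,-0.93,0,0,-1],
    [-0.78,-0.93,0,0,-1],
    [-0.78,-0.93,0,0,-1],
  ],
)

```text
time: 0.85
tool_pos: [0.3018, 0.3214, 0.2501]
tool_rot: [0.155, 0.988, -0.001, 0.0]
wrist_force: [0.1, 0.1, 0.2]
gripper_width: 0.0853
grasp_force: 0.0
```

Request:
arm_command(
  increments=[
    [-0.78,-0.93,0,0,-1],
    [-0.78,-0.93,0,0,-1],
    [-0.78,-0.93,0,0,-1],
  ],
)

```text
time: 1.1
tool_pos: [0.3384, 0.2317, 0.2502]
tool_rot: [0.155, 0.988, -0.0, -0.0]
wrist_force: [0.0, -0.2, -0.2]
gripper_width: 0.0854
grasp_force: 0.0
```

Request:
arm_command(
  increments=[
    [-0.78,-0.93,0,0,-1],
    [-0.78,-0.93,0,0,-1],
    [-0.78,-0.93,0,0,-1],
  ],
)

```text
time: 1.35
tool_pos: [0.3751, 0.1419, 0.2504]
tool_rot: [0.155, 0.988, -0.0, 0.0]
wrist_force: [0.3, -0.4, -0.3]
gripper_width: 0.0856
grasp_force: 0.0
```

Request:
arm_command(
  increments=[
    [-0.78,-0.93,0,0,-1],
    [-0.78,-0.93,0,0,-1],
    [-0.78,-0.93,0,0,-1],
  ],
)

```text
time: 1.6
tool_pos: [0.412, 0.0521, 0.2505]
tool_rot: [0.155, 0.988, -0.0, 0.0]
wrist_force: [-0.2, -0.8, -0.1]
gripper_width: 0.0852
grasp_force: 0.0
```

Request:
arm_command(
  increments=[
    [-0.78,-0.93,0,0,-1],
    [-0.78,-0.93,0,0,-1],
    [-0.78,-0.93,0,0,-1],
    [-0.78,-0.93,0,0,-1],
  ],
)

```text
time: 1.93
tool_pos: [0.4484, -0.0366, 0.2503]
tool_rot: [0.156, 0.988, -0.001, 0.0]
wrist_force: [-0.7, 0.2, 0.5]
gripper_width: 0.0858
grasp_force: 0.0
```

Request:
arm_command(
  increments=[
    [0,0,0,0.5,-1],
    [0,0,0,1,-1],
    [0,0,0,1,-1],
    [0,0,0,1,-1],
    [0,0,0,1,-1],
  ],
)

```text
time: 2.35
tool_pos: [0.4475, -0.0326, 0.2502]
tool_rot: [0.396, 0.918, -0.0, -0.0]
wrist_force: [-0.5, 0.2, -0.6]
gripper_width: 0.0856
grasp_force: 0.0
```

Request:
arm_command(
  increments=[
    [0,0,0,0.5,-1],
    [0,0,0,1,-1],
    [0,0,0,1,-1],
    [0,0,0,1,-1],
    [0,0,0,1,-1],
  ],
)

```text
time: 2.77
tool_pos: [0.4477, -0.0327, 0.2502]
tool_rot: [0.609, 0.793, -0.0, -0.0]
wrist_force: [-0.3, -0.8, -0.4]
gripper_width: 0.0855
grasp_force: 0.0
```

```bash
python3 - <<'E'
from h import *
s,R=st(); print(np.round(s["qpos"],3),s["wrist_force"])
cv2.imwrite("pics/w1.png",r.capture("wrist")); m=cam("wrist"); print(m, -m[3].T@m[4])
go([.447,-.035,.25],np.radians(103))
E
```

```text
t 2.7667 pos [ 0.4477 -0.0327  0.2502] x [-0.258  0.966  0.   ] y [ 0.966  0.258 -0.   ] w 0.0855
[-0.586  0.106  0.634  2.048 -0.074  1.01   0.346] [-0.33729388 -0.82824268 -0.39002237]
(np.float64(299.8606665707607), 280.99351638404437, 213.77840478965456, array([[ 9.64159709e-01,  2.65322540e-01,  7.61439171e-05],
       [ 2.51463690e-01, -9.13889282e-01,  3.18704242e-01],
       [ 8.46290061e-02, -3.07262642e-01, -9.47854208e-01]]), array([-0.42298305, -0.18541696,  0.33319926])) [0.42625052 0.04515604 0.3749497 ]
t 2.8167 pos [ 0.4477 -0.0327  0.2502] x [-0.266  0.964  0.   ] y [ 0.964  0.266 -0.   ] w 0.0855
inc [-0.026, -0.016, 0.003, np.float64(0.084)]
```

View pics/w1.png

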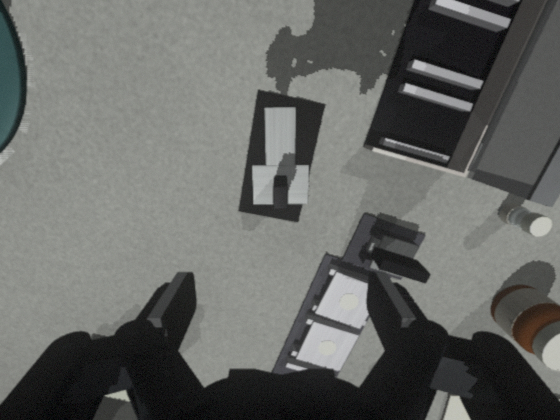

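Wrist view: the lifter base corners are near (252,167), (308,165), (308,203) and (254,205). The blade tip edge runs from (265,108) to (295,108).

```bash
python3 - <<'E'
from h import *
for u,v in [(252,167),(308,165),(308,203),(254,205),(265,108),(295,108),(272,165)]: print(np.round(px("wrist",u,v,.006),4))
for u,v in [(281,180),(281,192),(281,206)]: print(np.round(px("wrist",u,v,.066),4))
for u,v in [(260,91),(325,104),(298,221),(239,210)]: print('mat',np.round(px("wrist",u,v,.002),4))
E
```

```text
[ 0.4086 -0.0252  0.006 ]
[ 0.4744 -0.0046  0.006 ]
[ 0.4887 -0.0512  0.006 ]
[ 0.4226 -0.0722  0.006 ]
[0.4069 0.0455 0.006 ]
[0.4405 0.0547 0.006 ]
[ 0.4317 -0.0163  0.006 ]
[ 0.4439 -0.019   0.066 ]
[ 0.4474 -0.0315  0.066 ]
[ 0.4515 -0.0465  0.066 ]
mat [0.3966 0.0619 0.002 ]
mat [0.4732 0.0684 0.002 ]
mat [ 0.4839 -0.0795  0.002 ]
mat [ 0.4053 -0.0853  0.002 ]
```

```bash
python3 - <<'E'
from h import *
go([.4486,-.0383,.046],np.radians(105.7))
E
```

```text
t 2.8167 pos [ 0.4477 -0.0327  0.2502] x [-0.266  0.964  0.   ] y [ 0.964  0.266 -0.   ] w 0.0855
inc [-0.071, -0.007, 2.553, np.float64(-0.01)]
```

Request:
arm_command(
  increments=[
    [-0.07,0,0.5,-0.01,-1],
    [-0.07,0,1,-0.01,-1],
    [-0.07,0,1,-0.01,-1],
    [-0.07,0,1,-0.01,-1],
  ],
)

```text
time: 3.15
tool_pos: [0.4484, -0.0387, 0.1699]
tool_rot: [0.605, 0.797, -0.002, -0.001]
wrist_force: [-1.0, 0.1, 1.0]
gripper_width: 0.0855
grasp_force: 0.0
```

Request:
arm_command(
  increments=[
    [0,0,0.5,0,-1],
    [0,0,1,0,-1],
    [0,0,1,0,-1],
    [0,0,1,0,-1],
  ],
)

```text
time: 3.48
tool_pos: [0.4495, -0.0385, 0.0917]
tool_rot: [0.606, 0.796, -0.0, -0.001]
wrist_force: [-0.6, 0.2, 0.9]
gripper_width: 0.0856
grasp_force: 0.0
```

Request:
arm_command(
  increments=[
    [0,0,0.2,0,-1],
    [0,0,0.4,0,-1],
    [0,0,0.55,0,-1],
    [0,0,0.55,0,-1],
  ],
)

```text
time: 3.82
tool_pos: [0.4507, -0.038, 0.0483]
tool_rot: [0.606, 0.796, 0.001, 0.001]
wrist_force: [-1.2, 0.4, 1.2]
gripper_width: 0.0854
grasp_force: 0.0
```

Request:
arm_command(
  increments=[
    [0,0,0,0,0.5],
    [0,0,0,0,0.7],
    [0,0,0,0,0.8],
    [0,0,0,0,0.9],
    [0,0,0,0,1],
    [0,0,0,0,1],
    [0,0,0,0,1],
    [0,0,0,0,1],
  ],
)

```text
time: 4.48
tool_pos: [0.4495, -0.0384, 0.0468]
tool_rot: [0.606, 0.795, 0.0, 0.0]
wrist_force: [-3.2, 1.3, 15.5]
gripper_width: 0.0152
grasp_force: 58.5
```

Request:
arm_command(
  increments=[
    [0,0,0,0,1],
    [0,0,-0.1,0,1],
    [0,0,-0.3,0,1],
    [0,0,-0.6,0,1],
    [0,0,-0.8,0,1],
    [0,0,-0.8,0,1],
    [0,0,-0.8,0,1],
  ],
)

```text
time: 5.07
tool_pos: [0.4495, -0.0382, 0.1108]
tool_rot: [0.606, 0.795, 0.001, 0.0]
wrist_force: [-0.6, -0.1, -2.6]
gripper_width: 0.0155
grasp_force: 59.1
```

Request:
arm_command(
  increments=[
    [-0.2,-0.17,-0.1,0,1],
    [-0.4,-0.33,-0.1,0,1],
    [-0.58,-0.48,-0.1,0,1],
    [-0.58,-0.48,-0.1,0,1],
  ],
)

```text
time: 5.4
tool_pos: [0.4225, -0.096, 0.1175]
tool_rot: [0.608, 0.794, -0.001, -0.001]
wrist_force: [-0.4, -0.4, -2.4]
gripper_width: 0.0151
grasp_force: 59.0
```

Request:
arm_command(
  increments=[
    [-0.2,-0.17,-0.1,0,1],
    [-0.4,-0.33,-0.1,0,1],
    [-0.58,-0.48,-0.1,0,1],
    [-0.58,-0.48,-0.1,0,1],
  ],
)

```text
time: 5.73
tool_pos: [0.3981, -0.1506, 0.1257]
tool_rot: [0.608, 0.794, -0.001, -0.0]
wrist_force: [0.3, -0.6, -3.1]
gripper_width: 0.0155
grasp_force: 59.1
```

Request:
arm_command(
  increments=[
    [0,0,0,0.2,1],
    [0,0,0,0.4,1],
    [0,0,0,0.6,1],
    [0,0,0,0.8,1],
    [0,0,0,0.96,1],
    [0,0,0,0.96,1],
  ],
)

```text
time: 6.23
tool_pos: [0.3997, -0.1477, 0.1256]
tool_rot: [0.779, 0.627, -0.001, -0.0]
wrist_force: [-1.2, 0.6, -2.9]
gripper_width: 0.0151
grasp_force: 59.2
```

Request:
arm_command(
  increments=[
    [0,0,0,0.2,1],
    [0,0,0,0.4,1],
    [0,0,0,0.6,1],
    [0,0,0,0.8,1],
    [0,0,0,0.96,1],
    [0,0,0,0.96,1],
  ],
)

```text
time: 6.73
tool_pos: [0.3997, -0.1479, 0.1258]
tool_rot: [0.905, 0.425, -0.001, -0.0]
wrist_force: [-0.6, -0.2, -2.4]
gripper_width: 0.0154
grasp_force: 59.2
```

Request:
arm_command(
  increments=[
    [0,0,0,0.2,1],
    [0,0,0,0.4,1],
    [0,0,0,0.6,1],
    [0,0,0,0.8,1],
    [0,0,0,0.96,1],
    [0,0,0,0.96,1],
  ],
)

```text
time: 7.23
tool_pos: [0.3997, -0.148, 0.1259]
tool_rot: [0.98, 0.199, -0.001, 0.0]
wrist_force: [0.8, 0.1, -2.5]
gripper_width: 0.0154
grasp_force: 59.2
```

Request:
arm_command(
  increments=[
    [0,0,0,0.2,1],
    [0,0,0,0.4,1],
    [0,0,0,0.6,1],
    [0,0,0,0.8,1],
    [0,0,0,0.96,1],
    [0,0,0,0.96,1],
    [0,0,0,0.96,1],
  ],
)

```text
time: 7.82
tool_pos: [0.3997, -0.1482, 0.1261]
tool_rot: [0.999, -0.037, -0.0, 0.0]
wrist_force: [-0.2, -0.3, -3.0]
gripper_width: 0.0151
grasp_force: 59.1
```

```bash
python3 - <<'E'
from h import *
s,R=st(); print(np.round(s["qpos"],3),s["wrist_force"])
cv2.imwrite("pics/w2.png",cv2.resize(r.capture("wrist"),(800,600)))
E
```

```text
t 7.8167 pos [ 0.3997 -0.1482  0.1261] x [ 0.997 -0.074 -0.001] y [-0.074 -0.997  0.   ] w 0.0151
[-0.637  0.468  1.111  2.22  -0.6    0.797 -0.772] [-0.15803826 -0.28625417 -3.0260717 ]
```

View pics/w2.png

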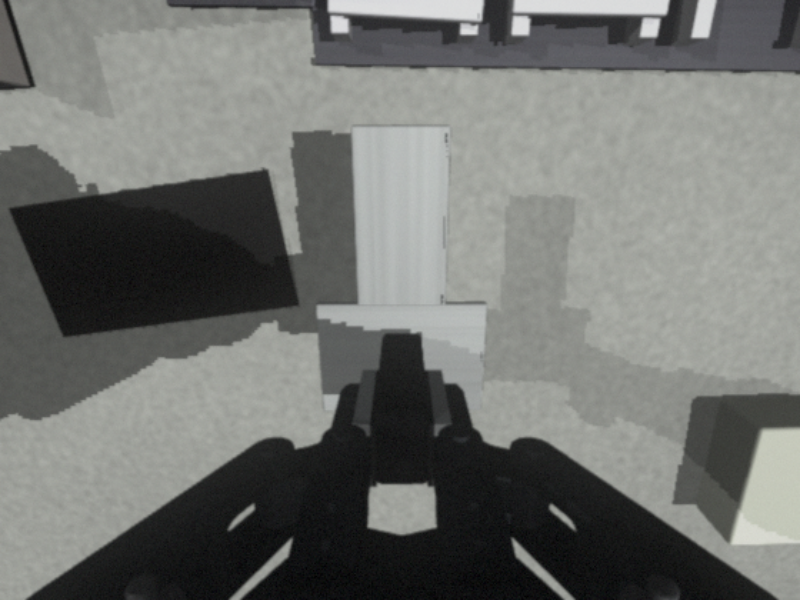

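Wrist view (800 px): the blade tip spans (352,127)–(450,127) and the base front (317,304)–(486,304). Plate A's front edge is about (330,13)–(483,21) and plate B's (512,13)–(668,16). The rack's front edge runs from (313,64) to (800,70).

```bash
python3 - <<'E'
from h import *
s,R=st(); T=np.array(s["tool_pos"])
def q(l,z):
    for u,v in l:
        X=px("wrist",u*.7,v*.7,z); print(np.round(X,4),"tool",np.round(R.T@(X-T),4))
print("blade");q([(352,127),(450,127),(317,304),(486,304),(358,304),(446,304)],.0855)
print("plates");q([(330,13),(483,21),(512,13),(668,16)],.025)
print("rackfront");q([(313,64),(800,70)],.004)
print("rib bottoms front");q([(340,33),(470,35),(520,37),(648,38)],.004)
E
```

```text
t 7.8667 pos [ 0.3997 -0.1482  0.1261] x [ 0.997 -0.075 -0.   ] y [-0.075 -0.997  0.   ] w 0.0153
blade
[ 0.4949 -0.1389  0.0855] tool [ 0.0942 -0.0164  0.0406]
[ 0.4923 -0.1738  0.0855] tool [0.0942 0.0186 0.0406]
[ 0.4297 -0.1172  0.0855] tool [ 0.0276 -0.0331  0.0406]
[ 0.4245 -0.1858  0.0855] tool [0.0276 0.0356 0.0406]
[ 0.4284 -0.1339  0.0855] tool [ 0.0276 -0.0164  0.0406]
[ 0.4258 -0.1696  0.0855] tool [0.0276 0.0194 0.0406]
plates
[ 0.5477 -0.1281  0.025 ] tool [ 0.1461 -0.0311  0.1011]
[ 0.5394 -0.1971  0.025 ] tool [0.143  0.0383 0.1011]
[ 0.5415 -0.2102  0.025 ] tool [0.1461 0.0512 0.1011]
[ 0.5351 -0.2806  0.025 ] tool [0.1449 0.122  0.1011]
rackfront
[ 0.5323 -0.1141  0.004 ] tool [ 0.1297 -0.044   0.1221]
[ 0.5108 -0.3627  0.004 ] tool [0.1268 0.2056 0.1221]
rib bottoms front
[ 0.5449 -0.1295  0.004 ] tool [ 0.1434 -0.0295  0.1221]
[ 0.5391 -0.1943  0.004 ] tool [0.1425 0.0356 0.1221]
[ 0.5364 -0.2193  0.004 ] tool [0.1416 0.0607 0.1221]
[ 0.5311 -0.2834  0.004 ] tool [0.1412 0.125  0.1221]
```

```bash
python3 - <<'E'
from h import *
a=np.radians(-4.95); x=np.array([np.cos(a),np.sin(a),0])
go(np.array([.5067,-.1584,.0545])-.105*x,a)
E
```

```text
t 7.8667 pos [ 0.3997 -0.1482  0.1261] x [ 0.997 -0.075 -0.   ] y [-0.075 -0.997  0.   ] w 0.0153
inc [0.031, 0.012, 0.896, np.float64(0.023)]
```

Request:
arm_command(
  increments=[
    [0.03,0.01,0.3,0.02,1],
    [0.03,0.01,0.6,0.02,1],
    [0.03,0.01,0.9,0.02,1],
    [0.03,0.01,0.9,0.02,1],
    [0.03,0.01,0.9,0.02,1],
  ],
)

```text
time: 8.28
tool_pos: [0.4015, -0.1497, 0.0543]
tool_rot: [0.999, -0.045, -0.001, -0.0]
wrist_force: [0.1, 0.6, -1.7]
gripper_width: 0.0156
grasp_force: 59.3
```

Request:
arm_command(
  increments=[
    [0.1,0,0,0,1],
    [0.2,0,0,0,1],
    [0.3,0,0,0,1],
    [0.4,0,0,0,1],
    [0.4,0,0,0,1],
    [0.4,0,0,0,1],
  ],
)

```text
time: 8.78
tool_pos: [0.4345, -0.1522, 0.0545]
tool_rot: [0.999, -0.045, 0.0, 0.0]
wrist_force: [0.9, 0.5, -3.8]
gripper_width: 0.0153
grasp_force: 59.3
```

```bash
python3 - <<'E'
from h import *
a=np.radians(-4.95)
s=go(np.array([.5067,-.1584,.0545]),a)
print(np.round(r.observe()["qpos"],3))
cv2.imwrite("pics/w3.png",r.capture("wrist"))
E
```

```text
t 8.7833 pos [ 0.4345 -0.1522  0.0545] x [ 0.996 -0.09   0.   ] y [-0.09  -0.996  0.   ] w 0.0153
inc [0.906, -0.005, -0.0, np.float64(-0.008)]
[-0.452  0.632  0.894  2.173 -0.791  0.704 -0.668]
```

View pics/w3.png

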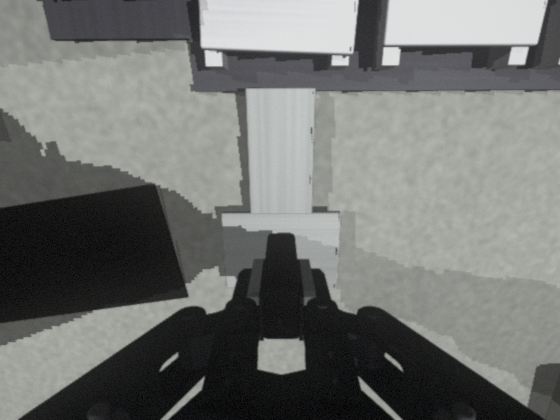

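```bash
python3 - <<'E'
from h import *
s,R=st(); T=np.array(s["tool_pos"])
def q(l,z):
    for u,v in l:
        X=px("wrist",u,v,z); print(np.round(X,4),"tool",np.round(R.T@(X-T),4))
print("blade");q([(247,88),(314,88),(222,213),(340,213)],.0138)
print("plate");q([(201,49),(354,53),(386,44),(542,45)],.025)
print("ribs");q([(204,52),(222,52),(331,54),(350,54),(383,47),(400,47),(510,48),(527,48)],.020)
print("front");q([(192,90),(560,89)],.004)
E
```

```text
t 8.8333 pos [ 0.434  -0.1522  0.0544] x [ 0.996 -0.091 -0.   ] y [-0.091 -0.996  0.   ] w 0.0154
blade
[ 0.5296 -0.1448  0.0138] tool [ 0.0946 -0.0161  0.0406]
[ 0.5265 -0.1788  0.0138] tool [0.0946 0.0181 0.0406]
[ 0.4643 -0.1218  0.0138] tool [ 0.0275 -0.0331  0.0406]
[ 0.4581 -0.1901  0.0138] tool [0.0275 0.0355 0.0406]
plate
[ 0.547 -0.127  0.025] tool [ 0.1103 -0.0353  0.0294]
[ 0.539  -0.1967  0.025 ] tool [0.1087 0.0348 0.0294]
[ 0.5413 -0.2113  0.025 ] tool [0.1123 0.0491 0.0294]
[ 0.5345 -0.282   0.025 ] tool [0.1119 0.1201 0.0294]
ribs
[ 0.5466 -0.1271  0.02  ] tool [ 0.11   -0.0352  0.0344]
[ 0.5459 -0.1356  0.02  ] tool [ 0.11   -0.0267  0.0344]
[ 0.5403 -0.187   0.02  ] tool [0.1091 0.025  0.0344]
[ 0.5395 -0.196   0.02  ] tool [0.1091 0.034  0.0344]
[ 0.541  -0.2115  0.02  ] tool [0.112  0.0493 0.0344]
[ 0.5403 -0.2195  0.02  ] tool [0.112  0.0573 0.0344]
[ 0.5351 -0.2712  0.02  ] tool [0.1116 0.1093 0.0344]
[ 0.5344 -0.2791  0.02  ] tool [0.1116 0.1173 0.0344]
front
[ 0.5322 -0.1141  0.004 ] tool [ 0.0944 -0.0469  0.0504]
[ 0.5145 -0.3121  0.004 ] tool [0.0948 0.1519 0.0504]
```

Request:
arm_command(
  increments=[
    [0.15,-0.02,0,0,1],
    [0.3,-0.02,0,0,1],
    [0.45,-0.02,0,0,1],
    [0.6,-0.02,0,0,1],
    [0.75,-0.02,0,0,1],
    [0.91,-0.02,0,0,1],
    [0.91,-0.02,0,0,1],
    [0.91,-0.02,0,0,1],
  ],
)

```text
time: 9.5
tool_pos: [0.5063, -0.1573, 0.0542]
tool_rot: [0.999, -0.046, -0.0, 0.0]
wrist_force: [-0.6, 0.0, -2.5]
gripper_width: 0.0153
grasp_force: 59.3
```

Request:
arm_command(
  increments=[
    [0,0,-0.04,0,1],
    [0,0,-0.07,0,1],
    [0,0,-0.1,0,1],
    [0,0,-0.15,0,1],
    [0,0,-0.2,0,1],
    [0,0,-0.3,0,1],
    [0,0,-0.4,0,1],
    [0,0,-0.4,0,1],
  ],
)

```text
time: 10.17
tool_pos: [0.5073, -0.1575, 0.088]
tool_rot: [0.999, -0.046, 0.001, 0.0]
wrist_force: [0.5, 0.4, -1.9]
gripper_width: 0.0153
grasp_force: 59.3
```

Request:
arm_command(
  increments=[
    [0,0,-0.1,0,1],
    [0,0,-0.2,0,1],
    [0,0,-0.4,0,1],
    [0,0,-0.6,0,1],
    [0,0,-0.6,0,1],
    [0,0,-0.6,0,1],
  ],
)

```text
time: 10.67
tool_pos: [0.507, -0.1571, 0.1349]
tool_rot: [0.999, -0.045, 0.001, -0.0]
wrist_force: [0.2, 1.1, -3.4]
gripper_width: 0.0158
grasp_force: 59.3
```

```bash
python3 - <<'E'
from h import *
s,R=st();print(np.round(r.observe()["qpos"],3))
cv2.imwrite("pics/w4.png",r.capture("wrist"))
E
```

```text
t 10.6667 pos [ 0.507  -0.1571  0.1349] x [ 0.996 -0.091  0.001] y [-0.091 -0.996 -0.   ] w 0.0158
[-0.523  0.616  1.01   1.972 -0.661  0.924 -0.833]
```

View pics/w4.png

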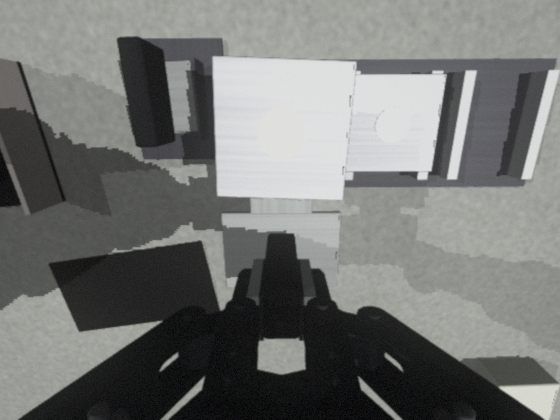

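```bash
python3 - <<'E'
from h import *
s,R=st(); T=np.array(s["tool_pos"])
for u,v in [(213,57),(356,62),(343,200),(216,198)]:
    X=px("wrist",u,v,.099); print("tool",np.round(R.T@(X-T),4))
E
```

```text
t 10.7167 pos [ 0.5066 -0.1569  0.1342] x [ 0.996 -0.091  0.   ] y [-0.091 -0.996 -0.   ] w 0.0153
tool [ 0.108  -0.0313  0.0352]
tool [0.1058 0.0373 0.0352]
tool [0.0369 0.0356 0.0352]
tool [ 0.038  -0.0347  0.0352]
```

Request:
arm_command(
  increments=[
    [-0.09,0,0,0,1],
    [-0.27,0,0,0,1],
    [-0.45,0,0,0,1],
    [-0.63,0,0,0,1],
    [-0.81,0,0,0,1],
    [-0.95,0,0,0,1],
    [-1,0,0,0,1],
    [-1,0,0,0,1],
  ],
)

```text
time: 11.38
tool_pos: [0.4262, -0.1497, 0.1342]
tool_rot: [0.999, -0.046, -0.0, -0.0]
wrist_force: [1.5, 1.0, -3.1]
gripper_width: 0.0153
grasp_force: 59.2
```

Request:
arm_command(
  increments=[
    [-0.04,-0.08,0,0,1],
    [-0.1,-0.22,0,0,1],
    [-0.2,-0.4,0,0,1],
    [-0.3,-0.58,0,0,1],
    [-0.38,-0.76,0,0,1],
    [-0.42,-0.92,0,0,1],
    [-0.42,-1,0,0,1],
    [-0.42,-1,0,0,1],
  ],
)

```text
time: 12.05
tool_pos: [0.4014, -0.0658, 0.1343]
tool_rot: [0.999, -0.044, 0.0, -0.0]
wrist_force: [0.3, 0.1, -3.7]
gripper_width: 0.0155
grasp_force: 59.2
```

Request:
arm_command(
  increments=[
    [0,-0.08,0,0,1],
    [0,-0.22,0,0,1],
    [0,-0.4,0,0,1],
    [0,-0.58,0,0,1],
    [0,-0.76,0,0,1],
    [0,-0.92,0,0,1],
    [0,-1,0,0,1],
    [0,-1,0,0,1],
  ],
)

```text
time: 12.72
tool_pos: [0.4085, 0.0131, 0.1343]
tool_rot: [0.999, -0.045, 0.0, 0.0]
wrist_force: [-0.0, 0.9, -2.7]
gripper_width: 0.0153
grasp_force: 59.2
```

Request:
arm_command(
  increments=[
    [0,-0.08,0,0,1],
    [0,-0.22,0,0,1],
    [0,-0.4,0,0,1],
    [0,-0.58,0,0,1],
    [0,-0.76,0,0,1],
    [0,-0.92,0,0,1],
    [0,-1,0,0,1],
    [0,-1,0,0,1],
  ],
)

```text
time: 13.38
tool_pos: [0.4155, 0.0933, 0.1342]
tool_rot: [0.999, -0.045, 0.0, 0.0]
wrist_force: [0.1, 0.3, -2.5]
gripper_width: 0.0149
grasp_force: 59.2
```

Request:
arm_command(
  increments=[
    [0,-0.08,0,-0.02,1],
    [0,-0.22,0,-0.06,1],
    [0,-0.4,0,-0.1,1],
    [0,-0.58,0,-0.14,1],
    [0,-0.76,0,-0.17,1],
    [0,-0.84,0,-0.17,1],
    [0,-0.84,0,-0.17,1],
    [0,-0.84,0,-0.17,1],
  ],
)

```text
time: 14.05
tool_pos: [0.4214, 0.1591, 0.1342]
tool_rot: [1.0, -0.003, -0.0, 0.0]
wrist_force: [-0.3, -0.6, -4.1]
gripper_width: 0.0154
grasp_force: 59.2
```

```bash
python3 - <<'E'
from h import *
s,R=st();print(np.round(r.observe()["qpos"],3))
cv2.imwrite("pics/w5.png",r.capture("wrist"))
E
```

```text
t 14.05 pos [0.4214 0.1591 0.1342] x [ 1.    -0.006 -0.   ] y [-0.006 -1.     0.001] w 0.0154
[-1.335  0.508  1.118  2.161 -0.623  0.846 -1.404]
```

View pics/w5.png

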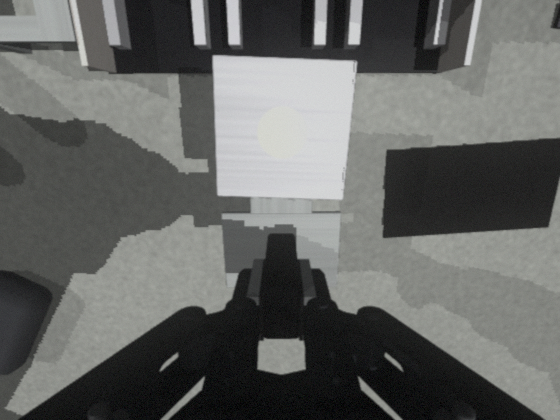

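```bash
python3 - <<'E'
from h import *
s,R=st(); T=np.array(s["tool_pos"])
def q(l,z):
    for u,v in l:
        X=px("wrist",u,v,z); print(np.round(X,4),"tool",np.round(R.T@(X-T),4))
print("plate");q([(212,56),(356,60),(344,200),(218,196)],.098)
print("ribs tops front: b2R, b1L,b1R,b0L");q([(194,43),(208,43),(228,43),(242,43),(314,43),(327,43),(348,43),(362,43)],.020)
print("front");q([(85,72),(470,71)],.004)
E
```

```text
t 14.1 pos [0.4214 0.1586 0.1343] x [ 1.    -0.007 -0.   ] y [-0.007 -1.     0.   ] w 0.0151
plate
[0.5301 0.1898 0.098 ] tool [ 0.1085 -0.0319  0.0362]
[0.5279 0.1204 0.098 ] tool [0.1067 0.0375 0.0363]
[0.4576 0.1219 0.098 ] tool [0.0365 0.0364 0.0363]
[0.4604 0.192  0.098 ] tool [ 0.0388 -0.0337  0.0362]
ribs tops front: b2R, b1L,b1R,b0L
[0.551  0.2178 0.02  ] tool [ 0.1292 -0.0601  0.1142]
[0.551  0.2079 0.02  ] tool [ 0.1292 -0.0502  0.1142]
[0.5509 0.1938 0.02  ] tool [ 0.1292 -0.0361  0.1142]
[0.5508 0.1839 0.02  ] tool [ 0.1292 -0.0263  0.1142]
[0.5504 0.1332 0.02  ] tool [0.1292 0.0245 0.1143]
[0.5504 0.124  0.02  ] tool [0.1292 0.0337 0.1143]
[0.5503 0.1092 0.02  ] tool [0.1292 0.0485 0.1143]
[0.5502 0.0993 0.02  ] tool [0.1292 0.0584 0.1143]
front
[0.5349 0.3083 0.004 ] tool [ 0.1125 -0.1505  0.1302]
[0.5335 0.0105 0.004 ] tool [0.1131 0.1473 0.1303]
```

Request:
arm_command(
  increments=[
    [0.05,0,0,0,1],
    [0.15,-0.02,0,0,1],
    [0.3,-0.04,0,0,1],
    [0.45,-0.04,0,0,1],
    [0.55,-0.04,0,0,1],
    [0.6,-0.04,0,0,1],
    [0.6,-0.04,0,0,1],
  ],
)

```text
time: 14.68
tool_pos: [0.4704, 0.1614, 0.1343]
tool_rot: [1.0, -0.004, 0.0, 0.0]
wrist_force: [-0.3, -0.2, -3.2]
gripper_width: 0.0155
grasp_force: 59.3
```

Request:
arm_command(
  increments=[
    [0.05,0,0.04,0,1],
    [0.15,0,0.1,0,1],
    [0.3,0,0.2,0,1],
    [0.45,0,0.35,0,1],
    [0.55,0,0.5,0,1],
    [0.605,0,0.6,0,1],
    [0.605,0,0.65,0,1],
    [0.605,0,0.65,0,1],
  ],
)

```text
time: 15.35
tool_pos: [0.5174, 0.1613, 0.0814]
tool_rot: [1.0, -0.003, -0.001, 0.0]
wrist_force: [0.9, -0.6, -3.3]
gripper_width: 0.0154
grasp_force: 59.2
```

```bash
python3 - <<'E'
from h import *
s,R=st();print(np.round(s["qpos"],3),s["wrist_force"])
im=r.capture("wrist"); cv2.imwrite("pics/w6.png",im)
m=cam("wrist"); T=np.array(s["tool_pos"])
# plate edges by threshold
g=cv2.cvtColor(im,cv2.COLOR_BGR2GRAY)
for v in (80,120,160): 
    u=np.where(g[v,150:420]>170)[0]+150; print(v,u.min(),u.max())
# predicted bay1 rib front positions
a=np.radians(-.27);X=np.array([np.cos(a),np.sin(a),0]);Y=np.array([-X[1],X[0],0])
bay=np.array([.4214,.1586,.0])+.169*np.array([1,-.007,0])-.001*np.array([-.007,-1,0]); print("bay1",bay)
E
```

```text
t 15.35 pos [0.5174 0.1613 0.0814] x [ 1.    -0.007 -0.001] y [-0.007 -1.     0.001] w 0.0154
[-1.056  0.712  0.929  1.968 -0.762  0.86  -1.283] [ 0.94984725 -0.5702438  -3.3085013 ]
80 178 382
120 182 379
160 186 375
bay1 [0.590407 0.158417 0.      ]
```

View pics/w6.png

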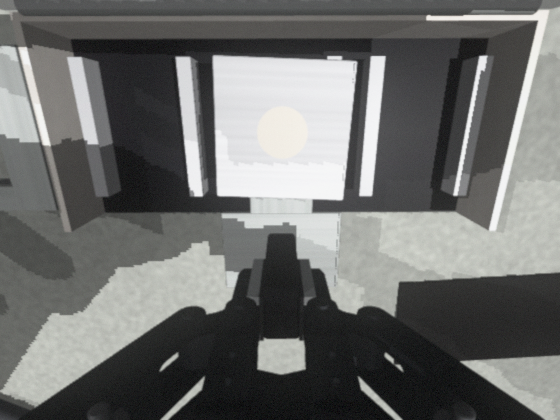

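Request:
arm_command(
  increments=[
    [0,0,0.06,0,1],
    [0,0,0.12,0,1],
    [0,0,0.18,0,1],
    [0,0,0.22,0,1],
    [0,0,0.26,0,1],
    [0,0,0.3,0,1],
    [0,0,0.335,0,1],
    [0,0,0.335,0,1],
  ],
)

```text
time: 16.07
tool_pos: [0.5178, 0.1616, 0.055]
tool_rot: [1.0, -0.003, -0.0, 0.0]
wrist_force: [0.1, 0.8, -2.5]
gripper_width: 0.0152
grasp_force: 59.2
```

Request:
arm_command(
  increments=[
    [-0.1,0,0,0,1],
    [-0.25,0,0,0,1],
    [-0.4,0,0,0,1],
    [-0.6,0,0,0,1],
    [-0.8,0,0,0,1],
    [-1,0,0,0,1],
    [-1,0,0,0,1],
  ],
)

```text
time: 16.65
tool_pos: [0.4347, 0.1622, 0.0553]
tool_rot: [1.0, -0.003, -0.001, -0.0]
wrist_force: [0.4, 0.3, -2.8]
gripper_width: 0.0154
grasp_force: 59.3
```

Request:
arm_command(
  increments=[
    [-0.1,0,0,0,1],
    [-0.2,0,0,0,1],
    [-0.2,0,-0.3,0,1],
    [-0.2,0,-0.7,0,1],
    [-0.2,0,-1,0,1],
    [-0.2,0,-1,0,1],
  ],
)

```text
time: 17.15
tool_pos: [0.4231, 0.1626, 0.1387]
tool_rot: [1.0, -0.003, 0.002, -0.001]
wrist_force: [1.2, 0.3, -1.9]
gripper_width: 0.0149
grasp_force: 59.5
```

```bash
python3 - <<'E'
from h import *
s,R=st();print(np.round(s["qpos"],3),s["wrist_force"])
im=r.capture("wrist"); cv2.imwrite("pics/w7.png",im)
E
```

```text
t 17.15 pos [0.4231 0.1626 0.1387] x [ 1.    -0.007  0.003] y [-0.007 -1.    -0.003] w 0.0149
[-1.345  0.503  1.126  2.154 -0.619  0.853 -1.414] [ 1.17212915  0.27847964 -1.91807693]
```

View pics/w7.png

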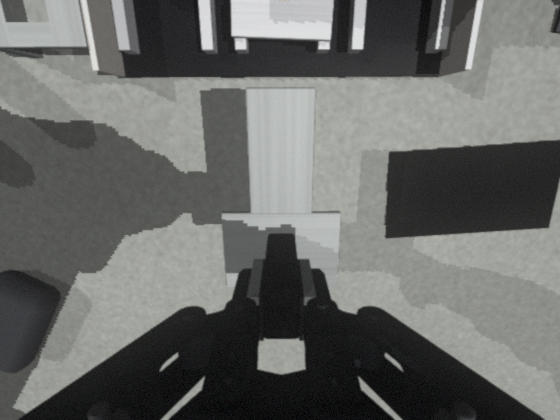

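Request:
arm_command(
  increments=[
    [-0.03,0.3,0,0,1],
    [-0.06,0.7,0,0,1],
    [-0.06,1,0,0,1],
    [-0.06,1,0,0,1],
  ],
)

```text
time: 17.53
tool_pos: [0.4156, 0.0783, 0.1349]
tool_rot: [1.0, -0.005, -0.0, 0.0]
wrist_force: [-0.1, -0.7, -3.0]
gripper_width: 0.0156
grasp_force: 59.5
```

Request:
arm_command(
  increments=[
    [-0.03,0.3,0,0,1],
    [-0.06,0.7,0,0,1],
    [-0.06,1,0,0,1],
    [-0.06,1,0,0,1],
  ],
)

```text
time: 17.87
tool_pos: [0.4104, -0.0015, 0.1351]
tool_rot: [1.0, -0.006, -0.0, 0.0]
wrist_force: [-0.5, -0.0, -1.9]
gripper_width: 0.0152
grasp_force: 59.7
```

Request:
arm_command(
  increments=[
    [-0.03,0.3,0,0,1],
    [-0.06,0.7,0,0,1],
    [-0.06,1,0,0,1],
    [-0.06,1,0,0,1],
  ],
)

```text
time: 18.2
tool_pos: [0.4053, -0.0814, 0.1352]
tool_rot: [1.0, -0.006, 0.0, 0.001]
wrist_force: [-0.7, -0.9, -2.0]
gripper_width: 0.0152
grasp_force: 59.8
```

Request:
arm_command(
  increments=[
    [-0.03,0.3,0,0,1],
    [-0.06,0.7,0,0,1],
    [-0.06,1,0,0,1],
    [-0.06,1,0,0,1],
  ],
)

```text
time: 18.53
tool_pos: [0.4, -0.1614, 0.1353]
tool_rot: [1.0, -0.006, 0.0, 0.001]
wrist_force: [-0.5, -0.8, -3.2]
gripper_width: 0.0151
grasp_force: 59.9
```

Request:
arm_command(
  increments=[
    [-0.03,0.3,0,0.16,1],
    [-0.06,0.7,0,0.16,1],
    [-0.06,0.95,0,0.16,1],
    [-0.06,0.95,0,0.16,1],
    [-0.06,0.95,0,0.16,1],
  ],
)

```text
time: 18.95
tool_pos: [0.395, -0.2339, 0.1348]
tool_rot: [0.999, -0.044, -0.0, 0.0]
wrist_force: [-0.0, -0.5, -2.5]
gripper_width: 0.0152
grasp_force: 60.0
```

```bash
python3 - <<'E'
from h import *
a=np.radians(-4.95); x=np.array([np.cos(a),np.sin(a),0])
go(np.array([.4993,-.2415,.0545])-.105*x,a)
print(np.round(r.observe()["qpos"],3))
E
```

```text
t 18.95 pos [ 0.395  -0.2339  0.1348] x [ 0.996 -0.088 -0.001] y [-0.088 -0.996  0.   ] w 0.0152
inc [-0.004, -0.018, 1.004, np.float64(-0.004)]
[-0.391  0.489  1.056  2.14  -0.582  0.836 -0.633]
```

Lower, advance partway, then check before inserting.

Request:
arm_command(
  increments=[
    [0,-0.02,0.3,0,1],
    [0,-0.02,0.6,0,1],
    [0,-0.02,0.9,0,1],
    [0,-0.02,1,0,1],
    [0,-0.02,1,0,1],
  ],
)

```text
time: 19.37
tool_pos: [0.3947, -0.2309, 0.0541]
tool_rot: [0.999, -0.043, -0.002, -0.0]
wrist_force: [-0.9, 0.8, -1.2]
gripper_width: 0.0155
grasp_force: 59.9
```

Request:
arm_command(
  increments=[
    [0.1,0,0,0,1],
    [0.2,0,0,0,1],
    [0.3,0,0,0,1],
    [0.4,0,0,0,1],
    [0.4,0,0,0,1],
    [0.4,0,0,0,1],
  ],
)

```text
time: 19.87
tool_pos: [0.428, -0.2348, 0.0557]
tool_rot: [0.999, -0.043, 0.0, 0.0]
wrist_force: [0.4, 0.6, -2.7]
gripper_width: 0.015
grasp_force: 60.0
```

```bash
python3 - <<'E'
from h import *
a=np.radians(-4.95)
go(np.array([.4993,-.2415,.0545]),a)
im=r.capture("wrist"); cv2.imwrite("pics/w8.png",im)
E
```

```text
t 19.8667 pos [ 0.428  -0.2348  0.0557] x [ 0.996 -0.085  0.   ] y [-0.085 -0.996  0.   ] w 0.015
inc [0.895, 0.008, 0.016, np.float64(0.002)]
```

View pics/w8.png

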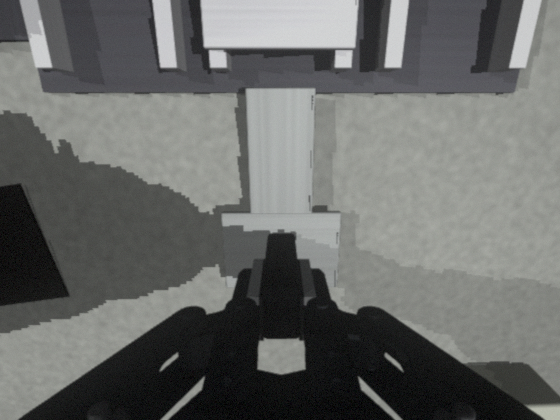

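Request:
arm_command(
  increments=[
    [0.15,0,0.01,0,1],
    [0.3,0,0.01,0,1],
    [0.45,0,0.01,0,1],
    [0.6,0,0.01,0,1],
    [0.75,0,0.01,0,1],
    [0.9,0,0.01,0,1],
    [0.9,0,0.01,0,1],
    [0.9,0,0.01,0,1],
  ],
)

```text
time: 20.58
tool_pos: [0.4989, -0.241, 0.0546]
tool_rot: [0.999, -0.043, -0.0, 0.0]
wrist_force: [-0.4, 0.2, -2.6]
gripper_width: 0.0154
grasp_force: 60.0
```

Request:
arm_command(
  increments=[
    [0,0,-0.04,0,1],
    [0,0,-0.07,0,1],
    [0,0,-0.1,0,1],
    [0,0,-0.15,0,1],
    [0,0,-0.2,0,1],
    [0,0,-0.3,0,1],
    [0,0,-0.4,0,1],
    [0,0,-0.4,0,1],
  ],
)

```text
time: 21.25
tool_pos: [0.4998, -0.2414, 0.0885]
tool_rot: [0.999, -0.043, 0.001, 0.0]
wrist_force: [0.4, 0.1, -2.7]
gripper_width: 0.0156
grasp_force: 60.0
```

Request:
arm_command(
  increments=[
    [0,0,-0.1,0,1],
    [0,0,-0.2,0,1],
    [0,0,-0.4,0,1],
    [0,0,-0.6,0,1],
    [0,0,-0.6,0,1],
    [0,0,-0.6,0,1],
  ],
)

```text
time: 21.75
tool_pos: [0.4996, -0.2409, 0.1354]
tool_rot: [0.999, -0.043, 0.001, 0.0]
wrist_force: [-0.2, 0.4, -3.9]
gripper_width: 0.0152
grasp_force: 60.0
```

Request:
arm_command(
  increments=[
    [-0.09,0,0,0,1],
    [-0.27,0,0,0,1],
    [-0.45,0,0,0,1],
    [-0.63,0,0,0,1],
    [-0.81,0,0,0,1],
    [-0.95,0,0,0,1],
    [-1,0,0,0,1],
    [-1,0,0,0,1],
  ],
)

```text
time: 22.42
tool_pos: [0.4187, -0.2339, 0.1345]
tool_rot: [0.999, -0.043, -0.0, -0.0]
wrist_force: [-0.5, -0.2, -2.8]
gripper_width: 0.0153
grasp_force: 59.9
```

```bash
python3 - <<'E'
from h import *
go([.4,.078,.134],0)
im=r.capture("wrist"); g=cv2.cvtColor(im,cv2.COLOR_BGR2GRAY)
for v in (70,100,150,190):
    u=np.where(g[v,150:420]>190)[0]+150; print(v,u.min() if len(u) else 0,u.max() if len(u) else 0)
cv2.imwrite("pics/w9.png",im)
E
```

```text
t 22.4167 pos [ 0.4187 -0.2339  0.1345] x [ 0.996 -0.087 -0.   ] y [-0.087 -0.996 -0.001] w 0.0153
inc [-0.571, -3.863, 0.009, np.float64(-0.174)]
70 209 348
100 219 343
150 243 340
190 217 340
```

Request:
arm_command(
  increments=[
    [-0.02,-0.08,0,0,1],
    [-0.04,-0.22,0,0,1],
    [-0.07,-0.4,0,0,1],
    [-0.1,-0.58,0,0,1],
    [-0.12,-0.76,0,0,1],
    [-0.14,-0.9,0,0,1],
    [-0.14,-0.965,0,0,1],
    [-0.14,-0.965,0,0,1],
  ],
)

```text
time: 23.13
tool_pos: [0.4156, -0.1549, 0.1347]
tool_rot: [0.999, -0.042, -0.0, -0.0]
wrist_force: [0.6, 0.3, -4.1]
gripper_width: 0.0154
grasp_force: 60.0
```

Request:
arm_command(
  increments=[
    [-0.02,-0.08,0,0,1],
    [-0.04,-0.22,0,0,1],
    [-0.07,-0.4,0,0,1],
    [-0.1,-0.58,0,0,1],
    [-0.12,-0.76,0,0,1],
    [-0.14,-0.9,0,0,1],
    [-0.14,-0.965,0,0,1],
    [-0.14,-0.965,0,0,1],
  ],
)

```text
time: 23.8
tool_pos: [0.4107, -0.0777, 0.1347]
tool_rot: [0.999, -0.043, 0.0, 0.0]
wrist_force: [-0.6, 0.6, -2.7]
gripper_width: 0.0154
grasp_force: 59.9
```

Request:
arm_command(
  increments=[
    [-0.02,-0.08,0,0,1],
    [-0.04,-0.22,0,0,1],
    [-0.07,-0.4,0,0,1],
    [-0.1,-0.58,0,0,1],
    [-0.12,-0.76,0,0,1],
    [-0.14,-0.9,0,0,1],
    [-0.14,-0.965,0,0,1],
    [-0.14,-0.965,0,0,1],
  ],
)

```text
time: 24.47
tool_pos: [0.4062, 0.0, 0.1347]
tool_rot: [0.999, -0.043, 0.0, 0.0]
wrist_force: [-1.0, 0.8, -2.6]
gripper_width: 0.015
grasp_force: 59.9
```

Request:
arm_command(
  increments=[
    [-0.02,-0.08,0,-0.02,1],
    [-0.04,-0.22,0,-0.05,1],
    [-0.07,-0.4,0,-0.08,1],
    [-0.1,-0.58,0,-0.11,1],
    [-0.12,-0.76,0,-0.14,1],
    [-0.14,-0.9,0,-0.165,1],
    [-0.14,-0.965,0,-0.165,1],
    [-0.14,-0.965,0,-0.165,1],
  ],
)

```text
time: 25.13
tool_pos: [0.4016, 0.078, 0.1347]
tool_rot: [1.0, -0.001, 0.0, 0.0]
wrist_force: [0.4, 0.7, -2.6]
gripper_width: 0.0154
grasp_force: 59.9
```

```bash
python3 - <<'E'
from h import *
go([.517,.077,.134],np.radians(-.27))
im=r.capture("wrist"); cv2.imwrite("pics/w10.png",im)
E
```

```text
t 25.1333 pos [0.4016 0.078  0.1347] x [ 1.    -0.003  0.   ] y [-0.003 -1.     0.   ] w 0.0154
inc [1.442, 0.008, 0.009, np.float64(0.004)]
```

View pics/w10.png

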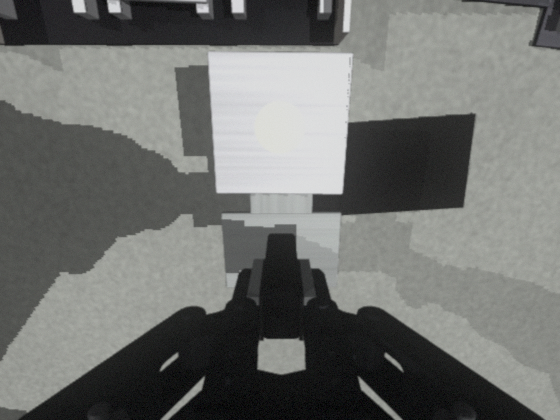

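```bash
python3 - <<'E'
from h import *
s,R=st(); T=np.array(s["tool_pos"])
def q(l,z):
    L=[R.T@(px("wrist",u,v,z)-T) for u,v in l]; print(np.round(L,4),"mean",np.round(np.mean(L,0),4))
q([(208,53),(352,54),(343,194),(215,193)],.0985)
q([(233,14),(244,14),(319,14),(331,14)],.02)
E
```

```text
t 25.1833 pos [0.4016 0.0772 0.1347] x [ 1.    -0.004  0.   ] y [-0.004 -1.     0.   ] w 0.0154
[[ 0.1098 -0.0337  0.0362]
 [ 0.1093  0.0354  0.0363]
 [ 0.0399  0.0356  0.0362]
 [ 0.0405 -0.0352  0.0362]] mean [0.0749 0.0005 0.0362]
[[ 0.147  -0.0318  0.1147]
 [ 0.147  -0.0242  0.1147]
 [ 0.147   0.0274  0.1148]
 [ 0.147   0.0357  0.1148]] mean [0.147  0.0018 0.1148]
```

Request:
arm_command(
  increments=[
    [0.06,0,0,0,1],
    [0.18,0.02,0,0,1],
    [0.34,0.02,0,0,1],
    [0.5,0.02,0,0,1],
    [0.64,0.02,0,0,1],
    [0.71,0.02,0,0,1],
    [0.71,0.02,0,0,1],
  ],
)

```text
time: 25.77
tool_pos: [0.4593, 0.0746, 0.1347]
tool_rot: [1.0, -0.003, 0.0, 0.0]
wrist_force: [-0.2, 0.2, -3.2]
gripper_width: 0.0153
grasp_force: 60.0
```

Request:
arm_command(
  increments=[
    [0.06,0,0.03,0,1],
    [0.18,0,0.1,0,1],
    [0.34,0,0.2,0,1],
    [0.5,0,0.35,0,1],
    [0.64,0,0.5,0,1],
    [0.71,0,0.6,0,1],
    [0.71,0,0.65,0,1],
    [0.71,0,0.65,0,1],
  ],
)

```text
time: 26.43
tool_pos: [0.5142, 0.075, 0.082]
tool_rot: [1.0, -0.002, -0.001, 0.0]
wrist_force: [-0.7, -0.1, -3.3]
gripper_width: 0.0155
grasp_force: 59.9
```

```bash
python3 - <<'E'
from h import *
go([.515,.0765,.0545],np.radians(-.27))
im=r.capture("wrist"); cv2.imwrite("pics/w11.png",im)
E
```

```text
t 26.4333 pos [0.5142 0.075  0.082 ] x [ 1.    -0.004 -0.001] y [-0.004 -1.     0.001] w 0.0155
inc [0.01, -0.019, 0.344, np.float64(0.001)]
```

View pics/w11.png

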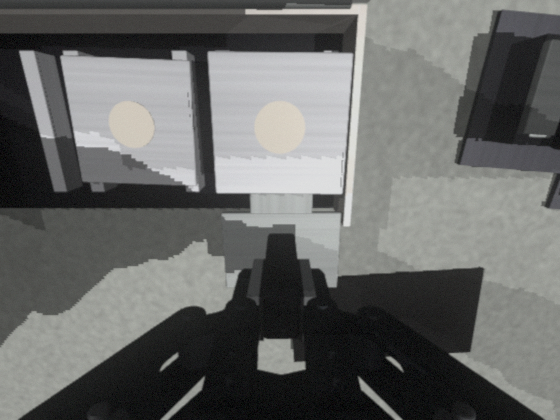

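```bash
python3 - <<'E'
from h import *
s,R=st(); T=np.array(s["tool_pos"])
def q(l,z):
    L=[R.T@(px("wrist",u,v,z)-T) for u,v in l]; print(np.round(L,4))
print("wall");q([(356,15),(344,225),(366,5),(351,225)],.04)
print("plateB");q([(208,53),(352,53),(343,194),(216,192)],.046)
print("plateA");q([(62,56),(192,59),(199,185),(73,183)],.025)
E
```

```text
t 26.4833 pos [0.5143 0.0751 0.0826] x [ 1.    -0.004 -0.001] y [-0.004 -1.     0.   ] w 0.0153
wall
[[0.1272 0.0374 0.0425]
 [0.0192 0.0388 0.0426]
 [0.1313 0.0418 0.0425]
 [0.0192 0.043  0.0426]]
plateB
[[ 0.1098 -0.0338  0.0365]
 [ 0.1098  0.0354  0.0365]
 [ 0.0399  0.0357  0.0366]
 [ 0.041  -0.0348  0.0365]]
plateA
[[ 0.112  -0.118   0.0574]
 [ 0.1105 -0.0473  0.0575]
 [ 0.0401 -0.0497  0.0575]
 [ 0.0414 -0.1277  0.0575]]
```

Request:
arm_command(
  increments=[
    [0,-0.02,0.06,0,1],
    [0,-0.025,0.12,0,1],
    [0,-0.025,0.18,0,1],
    [0,-0.025,0.22,0,1],
    [0,-0.025,0.26,0,1],
    [0,-0.025,0.3,0,1],
    [0,-0.025,0.345,0,1],
    [0,-0.025,0.345,0,1],
  ],
)

```text
time: 27.15
tool_pos: [0.5149, 0.0773, 0.0545]
tool_rot: [1.0, -0.002, -0.0, 0.0]
wrist_force: [0.7, -0.1, -3.4]
gripper_width: 0.0151
grasp_force: 60.0
```

Request:
arm_command(
  increments=[
    [-0.1,0,0,0,1],
    [-0.25,0,0,0,1],
    [-0.4,0,0,0,1],
    [-0.6,0,0,0,1],
    [-0.8,0,0,0,1],
    [-1,0,0,0,1],
    [-1,0,0,0,1],
  ],
)

```text
time: 27.73
tool_pos: [0.4318, 0.0777, 0.055]
tool_rot: [1.0, -0.002, -0.001, -0.0]
wrist_force: [0.4, -0.3, -1.9]
gripper_width: 0.0152
grasp_force: 60.0
```

Request:
arm_command(
  increments=[
    [-0.1,0,0,0,1],
    [-0.2,0,0,0,1],
    [-0.2,0,-0.3,0,1],
    [-0.2,0,-0.7,0,1],
    [-0.2,0,-1,0,1],
    [-0.2,0,-1,0,1],
  ],
)

```text
time: 28.23
tool_pos: [0.4202, 0.0779, 0.1381]
tool_rot: [1.0, -0.002, 0.002, -0.001]
wrist_force: [0.6, 1.0, -2.6]
gripper_width: 0.0155
grasp_force: 60.1
```

```bash
python3 - <<'E'
from h import *
s,R=st(); T=np.array(s["tool_pos"]); print(s["qpos"])
im=r.capture("wrist"); cv2.imwrite("pics/w12.png",im)
t=r.capture("top"); cv2.imwrite("pics/t12.png",cv2.resize(t[130:290,100:480],(800,337),interpolation=cv2.INTER_CUBIC))
E
```

```text
t 28.2333 pos [0.4202 0.0779 0.1381] x [ 1.    -0.004  0.004] y [-0.004 -1.    -0.002] w 0.0155
[-1.19593156  0.43817067  1.13076022  2.21242201 -0.56049     0.81100543
 -1.27306219]
```

View pics/w12.png

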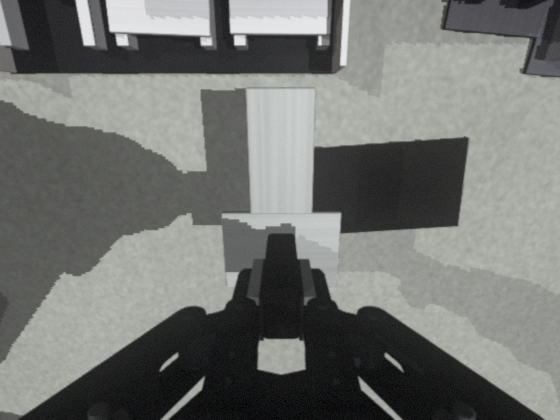

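Both plates lie square on their ribs. Plate A's front edge is (107,36)–(215,38) and plate B's is (230,34)–(327,36). Next I'll put the lifter down on the mat.

Request:
arm_command(
  increments=[
    [0.05,0.25,0,0,1],
    [0.1,0.5,0,0,1],
    [0.14,0.76,0,0,1],
    [0.14,0.76,0,0,1],
  ],
)

```text
time: 28.67
tool_pos: [0.4297, 0.0136, 0.1344]
tool_rot: [1.0, -0.004, -0.0, 0.001]
wrist_force: [-0.8, -2.1, -2.2]
gripper_width: 0.0151
grasp_force: 60.0
```

Request:
arm_command(
  increments=[
    [0.05,0.25,0,0,1],
    [0.1,0.5,0,0,1],
    [0.14,0.76,0,0,1],
    [0.14,0.76,0,0,1],
  ],
)

```text
time: 29.0
tool_pos: [0.4407, -0.0472, 0.1345]
tool_rot: [1.0, -0.004, -0.0, 0.001]
wrist_force: [-1.0, -0.3, -3.1]
gripper_width: 0.0151
grasp_force: 60.0
```

Request:
arm_command(
  increments=[
    [0,0,0,-0.2,1],
    [0,0,0,-0.45,1],
    [0,0,0,-0.7,1],
    [0,0,0,-0.82,1],
    [0,0,0,-0.82,1],
    [0,0,0,-0.82,1],
  ],
)

```text
time: 29.5
tool_pos: [0.4405, -0.0437, 0.1345]
tool_rot: [0.98, 0.2, -0.0, -0.0]
wrist_force: [0.3, -0.2, -2.2]
gripper_width: 0.0153
grasp_force: 60.0
```

Request:
arm_command(
  increments=[
    [0,0,0,-0.2,1],
    [0,0,0,-0.45,1],
    [0,0,0,-0.7,1],
    [0,0,0,-0.82,1],
    [0,0,0,-0.82,1],
    [0,0,0,-0.82,1],
  ],
)

```text
time: 30.0
tool_pos: [0.4408, -0.0438, 0.1348]
tool_rot: [0.919, 0.395, -0.0, -0.0]
wrist_force: [0.8, -0.2, -2.9]
gripper_width: 0.0155
grasp_force: 60.0
```

Request:
arm_command(
  increments=[
    [0,0,0,-0.2,1],
    [0,0,0,-0.45,1],
    [0,0,0,-0.7,1],
    [0,0,0,-0.82,1],
    [0,0,0,-0.82,1],
    [0,0,0,-0.82,1],
  ],
)

```text
time: 30.5
tool_pos: [0.4409, -0.0439, 0.1349]
tool_rot: [0.819, 0.573, -0.0, -0.0]
wrist_force: [-0.4, -0.7, -2.0]
gripper_width: 0.0156
grasp_force: 60.0
```

Request:
arm_command(
  increments=[
    [0,0,0,-0.2,1],
    [0,0,0,-0.45,1],
    [0,0,0,-0.7,1],
    [0,0,0,-0.82,1],
    [0,0,0,-0.82,1],
    [0,0,0,-0.82,1],
  ],
)

```text
time: 31.0
tool_pos: [0.4409, -0.0439, 0.135]
tool_rot: [0.686, 0.728, -0.0, -0.0]
wrist_force: [-0.4, -0.1, -2.6]
gripper_width: 0.0152
grasp_force: 60.0
```

```bash
python3 - <<'E'
from h import *
go([.442,-.044,.049],np.radians(93.3)); print(np.round(r.observe()["qpos"],3))
# mat corners check in wrist image: dark mask
im=r.capture("wrist"); g=cv2.cvtColor(im,cv2.COLOR_BGR2GRAY)
cv2.imwrite("pics/w13.png",im)
E
```

```text
t 31.0 pos [ 0.4409 -0.0439  0.135 ] x [-0.06   0.998 -0.   ] y [ 0.998  0.06  -0.   ] w 0.0152
inc [-0.001, 0.014, 1.075, np.float64(0.005)]
[-0.549  0.313  0.668  2.169 -0.286  0.744  0.368]
```

Request:
arm_command(
  increments=[
    [0,0,0.2,0,1],
    [0,0,0.4,0,1],
    [0,0,0.6,0,1],
    [0,0,0.8,0,1],
    [0,0,0.9,0,1],
    [0,0,0.9,0,1],
  ],
)

```text
time: 31.55
tool_pos: [0.4402, -0.044, 0.0619]
tool_rot: [0.684, 0.729, -0.001, -0.001]
wrist_force: [0.1, 0.5, -2.2]
gripper_width: 0.0149
grasp_force: 60.0
```

Request:
arm_command(
  increments=[
    [0,0,0.05,0,1],
    [0,0,0.1,0,1],
    [0,0,0.15,0,1],
    [0,0,0.19,0,1],
    [0,0,0.2,0,1],
    [0,0,0.2,0,1],
  ],
)

```text
time: 32.05
tool_pos: [0.441, -0.0439, 0.0471]
tool_rot: [0.684, 0.73, -0.0, 0.0]
wrist_force: [0.6, -0.1, -3.1]
gripper_width: 0.0156
grasp_force: 60.2
```

Request:
arm_command(
  increments=[
    [0,0,0,0,0.6],
    [0,0,0,0,0.2],
    [0,0,0,0,-0.3],
    [0,0,0,0,-1],
    [0,0,0,0,-1],
    [0,0,0,0,-1],
    [0,0,0,0,-1],
    [0,0,0,0,-1],
  ],
)

```text
time: 32.72
tool_pos: [0.441, -0.0439, 0.0471]
tool_rot: [0.684, 0.73, -0.0, 0.0]
wrist_force: [0.0, 0.7, -0.2]
gripper_width: 0.0853
grasp_force: 0.0
```

Request:
arm_command(
  increments=[
    [0,0,-0.2,0,-1],
    [0,0,-0.5,0,-1],
    [0,0,-0.8,0,-1],
    [0,0,-1,0,-1],
    [0,0,-1,0,-1],
  ],
)

```text
time: 33.13
tool_pos: [0.4423, -0.0439, 0.1297]
tool_rot: [0.684, 0.73, 0.002, 0.001]
wrist_force: [0.3, -0.0, 0.4]
gripper_width: 0.085
grasp_force: 0.0
```

Request:
arm_command(
  increments=[
    [0,0,-0.3,0,-1],
    [0,0,-0.6,0,-1],
    [0,0,-1,0,-1],
    [0,0,-1,0,-1],
  ],
)

```text
time: 33.47
tool_pos: [0.4428, -0.0442, 0.211]
tool_rot: [0.684, 0.73, 0.002, 0.002]
wrist_force: [0.9, -0.7, 1.1]
gripper_width: 0.0853
grasp_force: 0.0
```

Request:
arm_command(
  increments=[
    [0,0,-0.3,0,-1],
    [0,0,-0.6,0,0],
    [0,0,-0.8,0,1],
    [0,0,-0.8,0,1],
    [0,0,-0.8,0,1],
  ],
)

```text
time: 33.88
tool_pos: [0.4412, -0.0436, 0.2712]
tool_rot: [0.683, 0.73, 0.001, 0.0]
wrist_force: [-0.6, 1.3, -0.4]
gripper_width: 0.0385
grasp_force: 0.0
```

```bash
python3 - <<'E'
from h import *
go([.715,.19,.265],np.radians(90)); print(np.round(r.observe()["qpos"],3))
im=r.capture("wrist"); cv2.imwrite("pics/w14.png",im)
g=cv2.cvtColor(im,cv2.COLOR_BGR2GRAY)
def blobs(mask,n):
    k,l,sts,c=cv2.connectedComponentsWithStats(mask.astype(np.uint8))
    for i in range(1,k):
        if sts[i,4]>n: print(sts[i],np.round(c[i]))
print("dark");blobs(g<35,800)
# key/lid check in top image : case slot, lid edge bright etc
E
```

```text
t 33.8833 pos [ 0.4412 -0.0436  0.2712] x [-0.066  0.998  0.001] y [0.998 0.066 0.001] w 0.0385
inc [2.688, 3.608, 0.083, np.float64(0.132)]
[-0.689  0.065  0.755  2.037 -0.052  1.057  0.157]
dark
[ 369    0  104   62 1283] [405.  30.]
[   17   267   526   153 33478] [280. 372.]
```

Request:
arm_command(
  increments=[
    [0.25,0.35,0,0,1],
    [0.5,0.7,0,0,1],
    [0.67,0.9,0,0,1],
    [0.67,0.9,0,0,1],
  ],
)

```text
time: 34.27
tool_pos: [0.5111, 0.0176, 0.2692]
tool_rot: [0.682, 0.731, -0.001, -0.0]
wrist_force: [-0.7, 0.6, 0.4]
gripper_width: 0.0003
grasp_force: 0.0
```

Request:
arm_command(
  increments=[
    [0.25,0.35,0,0,1],
    [0.5,0.7,0,0,1],
    [0.67,0.9,0,0,1],
    [0.67,0.9,0,0,1],
  ],
)

```text
time: 34.6
tool_pos: [0.5792, 0.0757, 0.2688]
tool_rot: [0.682, 0.731, -0.001, -0.0]
wrist_force: [-0.1, -0.2, -0.2]
gripper_width: -0.0001
grasp_force: 0.0
```

Request:
arm_command(
  increments=[
    [0.25,0.35,0,0,1],
    [0.5,0.7,0,0,1],
    [0.67,0.9,0,0,1],
    [0.67,0.9,0,0,1],
  ],
)

```text
time: 34.93
tool_pos: [0.6473, 0.1338, 0.2684]
tool_rot: [0.682, 0.731, -0.001, -0.001]
wrist_force: [0.1, 0.6, -0.7]
gripper_width: 0.0002
grasp_force: 0.0
```

Request:
arm_command(
  increments=[
    [0.25,0.35,0,0,1],
    [0.5,0.7,0,0,1],
    [0.67,0.9,0,0,1],
    [0.67,0.9,0,0.13,1],
    [0.67,0.9,0,0.13,1],
  ],
)

```text
time: 35.35
tool_pos: [0.7143, 0.1887, 0.2686]
tool_rot: [0.708, 0.706, -0.001, -0.0]
wrist_force: [0.8, 0.2, 0.1]
gripper_width: -0.0
grasp_force: 0.0
```

```bash
python3 - <<'E'
from h import *
st()
m=cam("top"); P=lambda u,v,z: np.round(px("top",u*.7,v*.7,z,m),3)
print(P(320,217,.154),P(320,226,.154),P(320,236,.15), P(237,217,.154),P(402,223,.154), P(200,217,.154))
cv2.imwrite("pics/w15.png",r.capture("wrist"))
im=r.capture("top"); cv2.imwrite("pics/t15.png",im)
print(cv2.cvtColor(cv2.imread("pics/w15.png"),cv2.COLOR_BGR2GRAY)[::12,150])
E
```

```text
t 35.35 pos [0.7143 0.1887 0.2686] x [ 0.002  1.    -0.002] y [ 1.    -0.002 -0.002] w -0.0
[0.645 0.161 0.154] [0.631 0.159 0.154] [0.616 0.159 0.15 ] [0.638 0.288 0.154] [0.643 0.034 0.154] [0.635 0.345 0.154]
[148 119 165 165  87  87  67 175 208 188  47  46  49  80  48  80  54  54
  86 161 160 166 165 170 156 163 156 154 155  29  18  27  23  19  14]
```

Request:
arm_command(
  increments=[
    [0,0,0.3,0,1],
    [0,0,0.7,0,1],
    [0,0,1,0,1],
    [0,0,1,0,1],
  ],
)

```text
time: 35.78
tool_pos: [0.7118, 0.1878, 0.186]
tool_rot: [0.707, 0.707, -0.003, -0.002]
wrist_force: [-0.4, 0.5, -0.1]
gripper_width: 0.0001
grasp_force: 0.0
```

Request:
arm_command(
  increments=[
    [0,0,0.2,0,1],
    [0,0,0.43,0,1],
    [0,0,0.43,0,1],
    [0,-0.2,0.43,0,1],
    [0,-0.35,0.43,0,1],
    [0,-0.5,0.43,0,1],
    [0,-0.65,0.43,0,1],
    [0,-0.65,0.43,0,1],
  ],
)

```text
time: 36.45
tool_pos: [0.6613, 0.1889, 0.1589]
tool_rot: [0.707, 0.708, 0.001, -0.0]
wrist_force: [-0.7, -0.4, -0.7]
gripper_width: -0.0002
grasp_force: 0.0
```

Request:
arm_command(
  increments=[
    [0,-0.1,0,0,1],
    [0,-0.2,0,0,1],
    [0,-0.3,0,0,1],
    [0,-0.4,0,0,1],
    [0,-0.5,0,0,1],
    [0,-0.6,0,0,1],
    [0,-0.65,0,0,1],
    [0,-0.65,0,0,1],
  ],
)

```text
time: 37.12
tool_pos: [0.6095, 0.1891, 0.1568]
tool_rot: [0.707, 0.707, -0.0, -0.0]
wrist_force: [0.1, 0.3, 0.1]
gripper_width: -0.0003
grasp_force: 0.0
```

```bash
python3 - <<'E'
from h import *
go([.5905,.19,.131],np.radians(90)); 
im=r.capture("top"); cv2.imwrite("pics/t16.png",im)
a=cv2.imread("pics/t15.png"); d=cv2.absdiff(im,a).max(2)
print(np.argwhere(d>60).min(0),np.argwhere(d>60).max(0))
E
```

```text
t 37.1167 pos [0.6095 0.1891 0.1568] x [-0.001  1.     0.   ] y [ 1.     0.001 -0.001] w -0.0003
inc [0.011, -0.237, 0.322, np.float64(0.002)]
[0 0] [419 281]
```

Request:
arm_command(
  increments=[
    [0,-0.12,0.16,0,1],
    [0,-0.24,0.32,0,1],
    [0,-0.3,0.48,0,1],
    [0,-0.36,0.63,0,1],
    [0,-0.4,0.76,0,1],
    [0,-0.42,0.88,0,1],
    [0,-0.42,0.88,0,1],
  ],
)

```text
time: 37.75
tool_pos: [0.576, 0.1886, 0.0845]
tool_rot: [0.707, 0.707, -0.001, -0.0]
wrist_force: [0.4, 0.9, -0.5]
gripper_width: 0.0001
grasp_force: 0.0
```

Request:
arm_command(
  increments=[
    [0,0,0.05,0,1],
    [0,0,0.1,0,1],
    [0,0,0.15,0,1],
    [0,0,0.2,0,1],
    [0,0,0.22,0,1],
    [0,0,0.22,0,1],
  ],
)

```text
time: 38.25
tool_pos: [0.5767, 0.1887, 0.0683]
tool_rot: [0.707, 0.707, -0.0, -0.0]
wrist_force: [0.7, 0.1, -0.4]
gripper_width: -0.0001
grasp_force: 0.0
```

Request:
arm_command(
  increments=[
    [0,0,0.02,0,1],
    [0,0,0.04,0,1],
    [0,0,0.06,0,1],
    [0,0,0.06,0,1],
    [0,0,0.06,0,1],
  ],
)

```text
time: 38.67
tool_pos: [0.5773, 0.1888, 0.0667]
tool_rot: [0.707, 0.707, 0.001, -0.0]
wrist_force: [-20.1, -4.1, 51.1]
gripper_width: -0.0
grasp_force: 25.8
```

```bash
python3 - <<'E'
from h import *
st()
s=r.capture("scene"); cv2.imwrite("pics/s17.png",cv2.resize(s,(800,600)))
old=cv2.resize(cv2.imread("pics/scene0.png"),(560,420),interpolation=cv2.INTER_AREA)
d=cv2.absdiff(s,old).max(2)
# upright lid trim region top edge (scene0 800px: (378,285)-(583,330)); tongue (580,350)-(640,440)
for n,(u,v) in dict(lidtopL=(385,287),lidtopR=(575,325),trimL=(381,330),tongue=(630,380),tongue2=(575,390)).items():
    u,v=int(u*.7),int(v*.7); print(n,old[v-1:v+2,u-1:u+2].mean((0,1)).round(),s[v-1:v+2,u-1:u+2].mean((0,1)).round())
E
```

```text
t 38.6667 pos [0.5773 0.1888 0.0667] x [-0.     1.     0.002] y [1.    0.    0.001] w -0.0
lidtopL [56. 56. 54.] [58. 60. 57.]
lidtopR [101. 105. 102.] [110. 116. 114.]
trimL [34. 34. 34.] [109. 114. 112.]
tongue [31. 31. 31.] [39. 40. 38.]
tongue2 [31. 31. 31.] [45. 45. 44.]
```

Request:
arm_command(
  increments=[
    [0,0,-0.3,0,1],
    [0,0,-0.7,0,1],
    [0,0,-1,0,1],
    [0,0,-1,0,1],
  ],
)

```text
time: 39.05
tool_pos: [0.5788, 0.1892, 0.1487]
tool_rot: [0.707, 0.707, 0.003, 0.001]
wrist_force: [0.1, 0.8, 0.8]
gripper_width: -0.0
grasp_force: 0.0
```

Request:
arm_command(
  increments=[
    [0.3,0,-0.3,0,0],
    [0.6,0,-0.6,0,-0.5],
    [0.8,0,-0.8,0,-1],
    [0.8,0,-0.8,0,-1],
    [0.8,0,-0.8,0,-1],
  ],
)

```text
time: 39.47
tool_pos: [0.5767, 0.2537, 0.2083]
tool_rot: [0.706, 0.708, 0.001, 0.0]
wrist_force: [-0.5, -0.5, -0.8]
gripper_width: 0.0608
grasp_force: 0.0
```

```bash
cat > snap.py <<'E'
from h import *
import sys,pickle
s,R=st(); m=cam("wrist"); im=r.capture("wrist"); cv2.imwrite(f"pics/{sys.argv[1]}.png",im)
pickle.dump((m,s["tool_pos"],R),open(f"{sys.argv[1]}.pkl","wb"))
print(np.round(s["qpos"],2))
E
python3 snap.py slot; python3 - <<'E'
from h import *
go([.606-.02,-.0855,.2],np.radians(-4.95))
import pickle
m=pickle.load(open("slot.pkl","rb"))[0]; print(proj("",[.590,.3214,.048],m))
E
```

```text
t 39.4667 pos [0.5767 0.2537 0.2083] x [-0.002  1.     0.001] y [1.    0.002 0.001] w 0.0608
[-0.92  0.54  0.63  1.66 -0.35  1.06 -0.18]
t 39.5167 pos [0.5766 0.2525 0.2075] x [-0.001  1.    -0.   ] y [ 1.     0.001 -0.   ] w 0.0679
inc [-4.225, 0.115, 0.095, np.float64(3.316)]
(np.float64(295.03852401182405), np.float64(128.23347473343597))
```

Request:
arm_command(
  increments=[
    [-0.4,-0.04,0,0,-1],
    [-0.83,-0.08,0,0,-1],
    [-0.83,-0.08,0,0,-1],
  ],
)

```text
time: 39.77
tool_pos: [0.57, 0.1782, 0.2074]
tool_rot: [0.71, 0.704, -0.001, 0.001]
wrist_force: [-0.4, -1.6, -0.1]
gripper_width: 0.0856
grasp_force: 0.0
```

Request:
arm_command(
  increments=[
    [-0.4,-0.04,0,0,-1],
    [-0.83,-0.08,0,0,-1],
    [-0.83,-0.08,0,0,-1],
  ],
)

```text
time: 40.02
tool_pos: [0.5632, 0.1121, 0.2076]
tool_rot: [0.71, 0.704, -0.001, 0.001]
wrist_force: [-0.3, -0.2, 0.2]
gripper_width: 0.0858
grasp_force: 0.0
```

Request:
arm_command(
  increments=[
    [-0.4,-0.04,0,0,-1],
    [-0.83,-0.08,0,0,-1],
    [-0.83,-0.08,0,0,-1],
  ],
)

```text
time: 40.27
tool_pos: [0.5565, 0.046, 0.2077]
tool_rot: [0.71, 0.704, -0.001, 0.001]
wrist_force: [1.0, -1.7, 0.6]
gripper_width: 0.0852
grasp_force: 0.0
```

Request:
arm_command(
  increments=[
    [-0.4,-0.04,0,0,-1],
    [-0.83,-0.08,0,0,-1],
    [-0.83,-0.08,0,0,-1],
  ],
)

```text
time: 40.52
tool_pos: [0.5499, -0.02, 0.2078]
tool_rot: [0.71, 0.704, -0.001, 0.001]
wrist_force: [0.1, -2.2, -0.0]
gripper_width: 0.0857
grasp_force: 0.0
```

Request:
arm_command(
  increments=[
    [-0.4,-0.04,0,0,-1],
    [-0.83,-0.08,0,0,-1],
    [-0.83,-0.08,0,0,-1],
  ],
)

```text
time: 40.77
tool_pos: [0.5432, -0.0862, 0.2078]
tool_rot: [0.71, 0.704, -0.001, 0.001]
wrist_force: [-0.4, -1.2, 0.6]
gripper_width: 0.0858
grasp_force: 0.0
```

Request:
arm_command(
  increments=[
    [0,0,0,0.25,-1],
    [0,0,0,0.5,-1],
    [0,0,0,0.75,-1],
    [0,0,0,0.83,-1],
    [0,0,0,0.83,-1],
  ],
)

```text
time: 41.18
tool_pos: [0.5445, -0.0795, 0.2073]
tool_rot: [0.839, 0.545, -0.001, -0.0]
wrist_force: [1.0, 0.5, -0.2]
gripper_width: 0.0852
grasp_force: 0.0
```

Request:
arm_command(
  increments=[
    [0,0,0,0.25,-1],
    [0,0,0,0.5,-1],
    [0,0,0,0.75,-1],
    [0,0,0,0.83,-1],
    [0,0,0,0.83,-1],
  ],
)

```text
time: 41.6
tool_pos: [0.5446, -0.0794, 0.2075]
tool_rot: [0.932, 0.362, -0.0, 0.0]
wrist_force: [0.5, 0.7, 0.3]
gripper_width: 0.086
grasp_force: 0.0
```

Request:
arm_command(
  increments=[
    [0,0,0,0.25,-1],
    [0,0,0,0.5,-1],
    [0,0,0,0.75,-1],
    [0,0,0,0.83,-1],
    [0,0,0,0.83,-1],
  ],
)

```text
time: 42.02
tool_pos: [0.5447, -0.0793, 0.2076]
tool_rot: [0.987, 0.163, -0.0, 0.0]
wrist_force: [0.3, 0.2, 0.1]
gripper_width: 0.0855
grasp_force: 0.0
```

Request:
arm_command(
  increments=[
    [0,0,0,0.25,-1],
    [0,0,0,0.5,-1],
    [0,0,0,0.75,-1],
    [0,0,0,0.83,-1],
    [0,0,0,0.83,-1],
    [0,0,0,0.83,-1],
  ],
)

```text
time: 42.52
tool_pos: [0.5448, -0.0793, 0.2078]
tool_rot: [0.999, -0.042, -0.0, 0.0]
wrist_force: [-0.2, -0.5, -0.6]
gripper_width: 0.0855
grasp_force: 0.0
```

```bash
python3 snap.py key; python3 - <<'E'
import cv2,numpy as np
from h import *
import pickle
m=pickle.load(open("key.pkl","rb"))[0]; print(proj("",[.606,-.0855,.072],m))
a=cv2.imread("pics/slot.png"); b=cv2.imread("pics/key.png")
A=cv2.resize(a[0:300,180:380],(400,600),interpolation=cv2.INTER_CUBIC); B=cv2.resize(b[0:300,180:380],(400,600),interpolation=cv2.INTER_CUBIC)
cv2.imwrite("pics/comp.png",np.hstack([A,B]))
E
```

```text
t 42.5167 pos [ 0.5448 -0.0793  0.2078] x [ 0.996 -0.084 -0.   ] y [-0.084 -0.996  0.   ] w 0.0855
[-0.74  0.57  1.12  1.87 -0.59  1.08 -1.04]
(np.float64(280.7636312634414), np.float64(139.0748678375079))
```

View pics/comp.png

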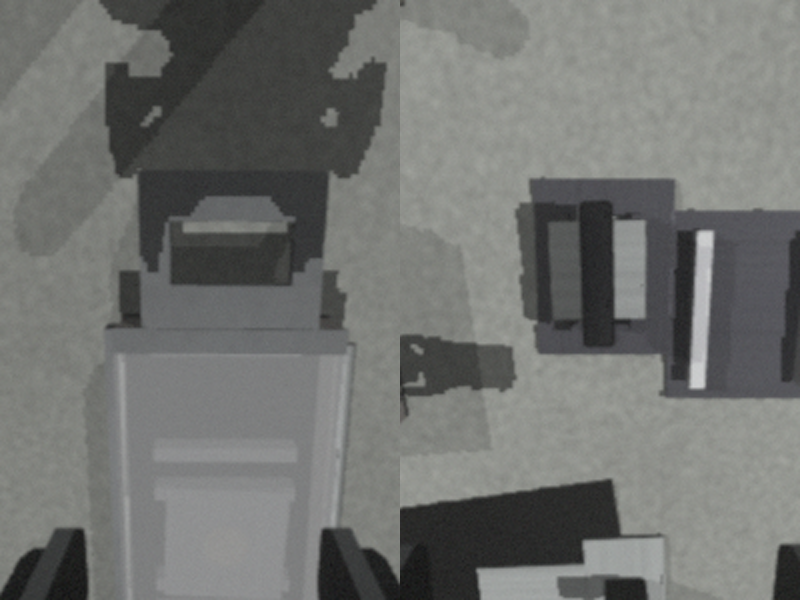

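Left half: the slot opening in the shut lid spans about (168–293, 217–285) in composite pixels. Right half: the key handle spans about (582–612, 203–345).

```bash
python3 - <<'E'
from h import *
import pickle
m,T,R=pickle.load(open("slot.pkl","rb"))
for u,v in [(169,217),(295,217),(291,285),(169,285)]: print("slot",np.round(px("",180+u/2,v/2,.048,m),4))
m,T,R=pickle.load(open("key.pkl","rb"))
L=[px("",180+(u-400)/2,v/2,.072,m) for u,v in [(583,203),(612,203),(612,345),(581,345)]]
print(np.round(L,4),np.mean(L,0))
k=np.mean(L,0); go([k[0],k[1],.054],np.radians(-4.95))
E
```

```text
slot [0.5623 0.3384 0.048 ]
slot [0.6188 0.3385 0.048 ]
slot [0.6185 0.3087 0.048 ]
slot [0.5619 0.3086 0.048 ]
[[ 0.6363 -0.0805  0.072 ]
 [ 0.6353 -0.0923  0.072 ]
 [ 0.5772 -0.0877  0.072 ]
 [ 0.5784 -0.0741  0.072 ]] [ 0.6067923  -0.08364023  0.072     ]
t 42.5667 pos [ 0.5448 -0.0793  0.2078] x [ 0.996 -0.084 -0.   ] y [-0.084 -0.996  0.   ] w 0.0853
inc [0.777, -0.012, 1.923, np.float64(0.004)]
```

Request:
arm_command(
  increments=[
    [0.3,-0.01,0,0,-1],
    [0.6,-0.01,0,0,-1],
    [0.775,-0.01,0,0,-1],
    [0.775,-0.01,0.3,0,-1],
    [0.775,-0.01,0.6,0,-1],
    [0.775,-0.01,1,0,-1],
    [0.775,-0.01,1,0,-1],
  ],
)

```text
time: 43.15
tool_pos: [0.6045, -0.0832, 0.1232]
tool_rot: [0.999, -0.043, -0.003, -0.0]
wrist_force: [-1.2, -0.6, -0.3]
gripper_width: 0.0851
grasp_force: 0.0
```

Request:
arm_command(
  increments=[
    [0,0,0.2,0,-1],
    [0,0,0.4,0,-1],
    [0,0,0.6,0,-1],
    [0,0,0.75,0,-1],
    [0,0,0.83,0,-1],
    [0,0,0.83,0,-1],
    [0,0,0.83,0,-1],
  ],
)

```text
time: 43.73
tool_pos: [0.6068, -0.0841, 0.0617]
tool_rot: [0.999, -0.044, 0.0, 0.0]
wrist_force: [-0.8, 0.1, -0.0]
gripper_width: 0.0854
grasp_force: 0.0
```

```bash
python3 - <<'E'
from h import *
go([.6068,-.0841,.060],np.radians(-4.95)); print(np.round(r.observe()["qpos"],2))
E
```

```text
t 43.7333 pos [ 0.6068 -0.0841  0.0617] x [ 0.996 -0.089  0.   ] y [-0.089 -0.996  0.   ] w 0.0854
inc [-0.0, -0.0, 0.021, np.float64(-0.005)]
[-0.53  0.84  0.89  1.79 -0.81  0.92 -0.94]
```

Request:
arm_command(
  increments=[
    [0,0,0,0,0.3],
    [0,0,0,0,0.6],
    [0,0,0,0,0.8],
    [0,0,0,0,1],
    [0,0,0,0,1],
    [0,0,0,0,1],
    [0,0,0,0,1],
    [0,0,0,0,1],
  ],
)

```text
time: 44.4
tool_pos: [0.6069, -0.0839, 0.0618]
tool_rot: [0.999, -0.044, 0.0, -0.0]
wrist_force: [-1.3, 0.8, 5.9]
gripper_width: 0.0134
grasp_force: 59.1
```

Request:
arm_command(
  increments=[
    [0,0,-0.1,0,1],
    [0,0,-0.3,0,1],
    [0,0,-0.5,0,1],
    [0,0,-0.7,0,1],
    [0,0,-1,0,1],
    [0,0,-1,0,1],
  ],
)

```text
time: 44.9
tool_pos: [0.6084, -0.0847, 0.1468]
tool_rot: [0.999, -0.044, 0.003, 0.0]
wrist_force: [1.5, 0.2, -1.6]
gripper_width: 0.0133
grasp_force: 58.6
```

Request:
arm_command(
  increments=[
    [0,0,-0.2,0,1],
    [0,0,-0.4,0,1],
    [0,0,-0.6,0,1],
    [0,0,-0.6,0,1],
    [0,0,-0.6,0,1],
  ],
)

```text
time: 45.32
tool_pos: [0.6069, -0.0838, 0.1907]
tool_rot: [0.999, -0.044, 0.001, -0.0]
wrist_force: [-0.3, -0.3, -1.5]
gripper_width: 0.0126
grasp_force: 58.6
```

```bash
python3 - <<'E'
from h import *
go([.5904,.3228,.19],np.radians(-.27))
im=r.capture("wrist"); cv2.imwrite("pics/k2.png",im)
a=cv2.imread("pics/w4.png"); g=cv2.cvtColor(im,cv2.COLOR_BGR2GRAY)
for v in range(190,330,10): print(v,"".join("%4d"%x for x in g[v,230:335:6]))
E
```

```text
t 45.3167 pos [ 0.6069 -0.0838  0.1907] x [ 0.996 -0.088  0.001] y [-0.088 -0.996 -0.   ] w 0.0126
inc [-0.655, -5.045, 0.009, np.float64(-0.168)]
190  155 158 158  77  53  81  55  73  76  36  50  68  81  79  77  41  61 215
200  148 156 160  83  53  81  59  73  73  41  44  69  80  75  79  44  77 214
210  127 158 158  85  51  81  60  65  59  53  50  60  82  76  77  46  89 214
220  160 157 158 148  68  82  94  38  38  37  33  91  77  75  76  44 120 217
230  161 156  73  72  71  72  63  25  27  30  29  81  96  97  97  96 164 211
240  157 155  91  90  91  89  47  25  22  31  27  76 150 149 150 151 182 210
250  165 155  94  90  92  92  35  36  40  37  35  31  70  74 155 155 210 181
260  156 163  93  93  89  56  34  41  36  40  37  39  53  70 153 128 158 156
270  163 161  90  24  48  57  30  31  34  37  38  32  48  42  36 133 152 157
280  159 160  30  30  59  55  24  25  29  27  26  32  52  59  30  31 158 161
290  157 113  29  27  59  56  22  24  22  25  22  24  58  58  28  26 120 154
300   92  29  24  23  26  74  18  16  21  23  19  23  92  29  24  25  18 149
310   23  24  28  21  25  19  13  17  20  24  22  20  21  20  25  26  26  29
320   23  23  24  17  24  24   6  17  12  20  21  15  18  23  22  20  20  23
```

```bash
python3 - <<'E'
from h import *
s,R=st(); T=np.array(s["tool_pos"]); g=cv2.cvtColor(cv2.imread("pics/k2.png"),cv2.COLOR_BGR2GRAY)
for u in (246,252,258,300,312,318): print(u,g[216:246:1,u])
print(g[245,232:250],g[245,316:334])
m=cam("wrist")
for v in (226,233,235,237): 
  for u in (241,325): print(v,u,np.round(R.T@(px("",u,v,T[2]-.0257,m)-T),4))
E
```

```text
t 45.3667 pos [ 0.6066 -0.0837  0.1898] x [ 0.996 -0.088  0.   ] y [-0.088 -0.996 -0.   ] w 0.0131
246 [155 156 157 161 159 162 160 160 160 163 157 110  62  63  73  81  95  91
  92  94  94  92  93  93  91  94  92  93  93  93]
252 [50 50 51 54 75 84 85 79 84 81 82 65 61 59 72 80 87 90 93 90 92 92 88 91
 93 92 91 94 92 97]
258 [68 72 73 75 78 78 80 79 83 81 81 65 59 59 71 86 87 92 89 90 93 93 93 92
 91 95 92 90 92 94]
300 [ 85  79  82  84  79  82  82  82  81  79  78  64  50  61  96 128 146 153
 152 150 152 154 152 148 146 153 148 105  74  72]
312 [ 75  76  74  73  73  76  76  77  73  74  74  62  55  60  93 126 145 149
 151 148 153 149 149 150 147 150 153 153 156 155]
318 [ 60  63  51  42  44  44  44  42  44  38  44  52  53  63  92 125 144 152
 153 151 151 151 151 149 150 152 152 152 154 153]
[156 157 158 159 160 160 157 131  99  92  95  93  94  93  93  96  93  93] [154 154 153 156 156 156 142 110  89 143 194 212 215 215 214 214 192 144]
226 241 [ 0.0251 -0.0202  0.0257]
226 325 [0.0251 0.0248 0.0257]
233 241 [ 0.0211 -0.0204  0.0257]
233 325 [0.0211 0.025  0.0257]
235 241 [ 0.0199 -0.0205  0.0257]
235 325 [0.0199 0.0251 0.0257]
237 241 [ 0.0187 -0.0205  0.0257]
237 325 [0.0187 0.0251 0.0257]
```

Request:
arm_command(
  increments=[
    [-0.05,-0.3,0,0,1],
    [-0.08,-0.6,0,0,1],
    [-0.11,-0.84,0,0,1],
    [-0.11,-0.84,0,0,1],
  ],
)

```text
time: 45.7
tool_pos: [0.6037, -0.0116, 0.1883]
tool_rot: [0.999, -0.042, -0.001, -0.001]
wrist_force: [0.1, 1.0, -1.7]
gripper_width: 0.0134
grasp_force: 58.7
```

Request:
arm_command(
  increments=[
    [-0.05,-0.3,0,0,1],
    [-0.08,-0.6,0,0,1],
    [-0.11,-0.84,0,0,1],
    [-0.11,-0.84,0,0,1],
  ],
)

```text
time: 46.03
tool_pos: [0.6008, 0.0559, 0.1884]
tool_rot: [0.999, -0.042, -0.001, -0.0]
wrist_force: [1.0, 1.7, -1.7]
gripper_width: 0.0133
grasp_force: 58.9
```

Request:
arm_command(
  increments=[
    [-0.05,-0.3,0,0,1],
    [-0.08,-0.6,0,0,1],
    [-0.11,-0.84,0,0,1],
    [-0.11,-0.84,0,0,1],
  ],
)

```text
time: 46.37
tool_pos: [0.5978, 0.1233, 0.1884]
tool_rot: [0.999, -0.042, -0.001, -0.0]
wrist_force: [-0.2, 0.8, -2.1]
gripper_width: 0.0133
grasp_force: 59.0
```

Request:
arm_command(
  increments=[
    [-0.05,-0.3,0,0,1],
    [-0.08,-0.6,0,0,1],
    [-0.11,-0.84,0,0,1],
    [-0.11,-0.84,0,0,1],
  ],
)

```text
time: 46.7
tool_pos: [0.5949, 0.1908, 0.1885]
tool_rot: [0.999, -0.042, -0.001, -0.0]
wrist_force: [0.7, -0.2, -1.2]
gripper_width: 0.0131
grasp_force: 59.1
```

Request:
arm_command(
  increments=[
    [-0.05,-0.3,0,0,1],
    [-0.08,-0.6,0,0,1],
    [-0.11,-0.84,0,0,1],
    [-0.11,-0.84,0,0,1],
  ],
)

```text
time: 47.03
tool_pos: [0.592, 0.2583, 0.1885]
tool_rot: [0.999, -0.042, -0.001, -0.0]
wrist_force: [-0.3, -0.1, -2.8]
gripper_width: 0.0134
grasp_force: 59.1
```

Request:
arm_command(
  increments=[
    [-0.05,-0.3,0,-0.06,1],
    [-0.08,-0.6,0,-0.12,1],
    [-0.11,-0.84,0,-0.165,1],
    [-0.11,-0.84,0,-0.165,1],
    [-0.11,-0.84,0,-0.165,1],
    [-0.11,-0.84,0,-0.165,1],
  ],
)

```text
time: 47.53
tool_pos: [0.59, 0.3211, 0.1893]
tool_rot: [1.0, -0.004, -0.0, 0.0]
wrist_force: [-0.7, 0.5, -1.8]
gripper_width: 0.013
grasp_force: 59.1
```

```bash
python3 - <<'E'
from h import *
go([.5895,.3226,.11],np.radians(-.27)); print(np.round(r.observe()["qpos"],2))
E
```

```text
t 47.5333 pos [0.59   0.3211 0.1893] x [ 1.    -0.008 -0.   ] y [-0.008 -1.     0.001] w 0.013
inc [-0.007, -0.019, 0.992, np.float64(-0.006)]
[-1.18  0.79  1.01  1.57 -0.7   1.19 -1.6 ]
```

Request:
arm_command(
  increments=[
    [0,-0.02,0.2,0,1],
    [0,-0.02,0.5,0,1],
    [0,-0.02,0.8,0,1],
    [0,-0.02,0.93,0,1],
    [0,-0.02,0.93,0,1],
    [0,-0.02,0.93,0,1],
  ],
)

```text
time: 48.03
tool_pos: [0.5901, 0.3233, 0.1152]
tool_rot: [1.0, -0.004, -0.0, 0.0]
wrist_force: [1.0, -0.5, -1.5]
gripper_width: 0.0129
grasp_force: 59.1
```

```bash
python3 - <<'E'
from h import *
go([.5895,.3226,.098],np.radians(-.27))
import pickle
m=cam("wrist"); im=r.capture("wrist"); cv2.imwrite("pics/k3.png",im)
E
```

```text
t 48.0333 pos [0.5901 0.3233 0.1152] x [ 1.    -0.007 -0.   ] y [-0.007 -1.     0.001] w 0.0129
inc [-0.008, 0.008, 0.215, np.float64(-0.005)]
```

Request:
arm_command(
  increments=[
    [0,0.01,0.05,0,1],
    [0,0.01,0.1,0,1],
    [0,0.01,0.14,0,1],
    [0,0.01,0.18,0,1],
    [0,0.01,0.21,0,1],
    [0,0.01,0.21,0,1],
  ],
)

```text
time: 48.58
tool_pos: [0.5896, 0.3232, 0.0978]
tool_rot: [1.0, -0.003, -0.0, 0.0]
wrist_force: [-0.4, 0.1, -2.0]
gripper_width: 0.0132
grasp_force: 59.1
```

Request:
arm_command(
  increments=[
    [0,0,0.04,0,1],
    [0,0,0.08,0,1],
    [0,0,0.12,0,1],
    [0,0,0.16,0,1],
    [0,0,0.2,0,1],
    [0,0,0.215,0,1],
    [0,0,0.215,0,1],
  ],
)

```text
time: 49.17
tool_pos: [0.5897, 0.3231, 0.0807]
tool_rot: [1.0, -0.003, -0.0, 0.0]
wrist_force: [0.5, 0.3, -1.5]
gripper_width: 0.0129
grasp_force: 59.1
```

Request:
arm_command(
  increments=[
    [0,0,0.005,-0.2,1],
    [0,0,0.005,-0.4,1],
    [0,0,0.005,-0.6,1],
    [0,0,0.005,-0.79,1],
    [0,0,0.005,-0.79,1],
    [0,0,0.005,-0.79,1],
  ],
)

```text
time: 49.67
tool_pos: [0.59, 0.3231, 0.0809]
tool_rot: [0.981, 0.192, 0.0, -0.0]
wrist_force: [0.3, -0.4, -2.6]
gripper_width: 0.0131
grasp_force: 59.1
```

Request:
arm_command(
  increments=[
    [0,0,0,-0.2,1],
    [0,0,0,-0.4,1],
    [0,0,0,-0.6,1],
    [0,0,0,-0.79,1],
    [0,0,0,-0.79,1],
    [0,0,0,-0.79,1],
  ],
)

```text
time: 50.17
tool_pos: [0.5899, 0.3231, 0.0808]
tool_rot: [0.925, 0.379, 0.0, -0.0]
wrist_force: [0.0, -0.4, -2.3]
gripper_width: 0.0131
grasp_force: 59.1
```

```bash
python3 - <<'E'
from h import *
go([.5895,.3228,.080],np.radians(89.73));s=r.observe(); print(np.round(s["qpos"],2),s["wrist_torque"])
E
```

```text
t 50.1667 pos [0.5899 0.3231 0.0808] x [0.712 0.702 0.   ] y [ 0.702 -0.712 -0.   ] w 0.0131
inc [-0.007, -0.001, 0.01, np.float64(-1.576)]
[-1.04  0.82  0.75  1.62 -0.65  0.96 -0.86] [ 0.04910156 -0.03054977 -0.01936295]
```

Request:
arm_command(
  increments=[
    [0,0,0,-0.2,1],
    [0,0,0,-0.4,1],
    [0,0,0,-0.6,1],
    [0,0,0,-0.79,1],
    [0,0,0,-0.79,1],
    [0,0,0,-0.79,1],
  ],
)

```text
time: 50.67
tool_pos: [0.5899, 0.3231, 0.0806]
tool_rot: [0.833, 0.553, -0.0, -0.0]
wrist_force: [-0.2, 0.1, -1.8]
gripper_width: 0.0135
grasp_force: 59.1
```

Request:
arm_command(
  increments=[
    [0,0,0,-0.2,1],
    [0,0,0,-0.4,1],
    [0,0,0,-0.6,1],
    [0,0,0,-0.79,1],
    [0,0,0,-0.79,1],
    [0,0,0.015,-0.79,1],
    [0,0,0.02,-0.79,1],
    [0,0,0.02,-0.79,1],
  ],
)

```text
time: 51.33
tool_pos: [0.59, 0.3232, 0.0797]
tool_rot: [0.708, 0.706, 0.0, 0.0]
wrist_force: [-5.0, -2.1, 10.4]
gripper_width: 0.0133
grasp_force: 61.2
```

```bash
python3 - <<'E'
from h import *
go([.5895,.3228,.080],np.radians(89.73))
E
```

```text
t 51.3333 pos [0.59   0.3232 0.0797] x [0.003 1.    0.   ] y [ 1.    -0.003  0.   ] w 0.0133
inc [-0.004, -0.006, -0.004, np.float64(0.003)]
```

Request:
arm_command(
  increments=[
    [0,0,0,0,0.6],
    [0,0,0,0,0.2],
    [0,0,0,0,-0.3],
    [0,0,0,0,-1],
    [0,0,0,0,-1],
    [0,0,0,0,-1],
    [0,0,0,0,-1],
  ],
)

```text
time: 51.92
tool_pos: [0.5898, 0.3232, 0.079]
tool_rot: [0.706, 0.708, -0.0, 0.0]
wrist_force: [-0.2, 0.1, -0.1]
gripper_width: 0.0854
grasp_force: 0.0
```

Request:
arm_command(
  increments=[
    [0,0,-0.2,0,-1],
    [0,0,-0.5,0,-1],
    [0,0,-0.8,0,-1],
    [0,0,-1,0,-1],
    [0,0,-1,0,-1],
  ],
)

```text
time: 52.33
tool_pos: [0.5915, 0.3236, 0.164]
tool_rot: [0.706, 0.708, 0.003, 0.001]
wrist_force: [-0.1, -1.0, -0.4]
gripper_width: 0.0853
grasp_force: 0.0
```

Request:
arm_command(
  increments=[
    [-0.2,0,-0.2,0,-1],
    [-0.5,0,-0.5,0,-1],
    [-0.8,0,-0.8,0,-1],
    [-0.8,0,-0.8,0,-1],
    [-0.8,0,-0.8,0,-1],
  ],
)

```text
time: 52.75
tool_pos: [0.5908, 0.258, 0.2252]
tool_rot: [0.707, 0.707, 0.001, 0.0]
wrist_force: [-0.5, 1.1, -0.6]
gripper_width: 0.0858
grasp_force: 0.0
```

```bash
python3 snap.py fin; python3 - <<'E'
from h import *
import pickle
m,T,R=pickle.load(open("fin.pkl","rb"))
g=cv2.cvtColor(cv2.imread("pics/fin.png"),cv2.COLOR_BGR2GRAY)
print("key pred",proj("",[.59,.323,.09],m))
k,l,s,c=cv2.connectedComponentsWithStats((g<45).astype(np.uint8))
for i in range(1,k):
    if s[i,4]>150: print(s[i],np.round(c[i]),np.round(px("",*c[i],.09,m),4))
# lifter in top view: mat (dark) + bright lifter pixels
t=r.capture("top"); cv2.imwrite("pics/tfin.png",t); mt=cam("top"); g=cv2.cvtColor(t,cv2.COLOR_BGR2GRAY)
u,v=np.meshgrid(np.arange(240,360),np.arange(225,300)); sub=g[225:300,240:360]
k,l,s,c=cv2.connectedComponentsWithStats((sub>175).astype(np.uint8))
for i in range(1,k):
    if s[i,4]>60:
        ys,xs=np.where(l==i); (cc,wh,a)=cv2.minAreaRect(np.c_[xs+240,ys+225].astype(np.float32))
        print("bright",s[i,4],cc,wh,a,np.round(px("top",*cc,.006,mt),4))
print("expect lifter mid px",proj("top",[.440,-.009,.006],mt))
for row in sub[::4,::4]: print("".join("%4d"%x for x in row))
E
```

```text
t 52.75 pos [0.5908 0.258  0.2252] x [-0.001  1.     0.002] y [1.    0.001 0.002] w 0.0858
[-0.93  0.55  0.67  1.61 -0.37  1.11 -0.17]
key pred (np.float64(279.19428622083547), np.float64(133.05164207381634))
[ 20   0  34  70 541] [43. 37.] [0.4099 0.3936 0.09  ]
[    0    94   560   326 44919] [312. 357.] [0.6249 0.0869 0.09  ]
[ 271   96   18   74 1078] [280. 131.] [0.5906 0.3247 0.09  ]
[448 220  27  71 251] [455. 248.] [0.7568 0.2173 0.09  ]
expect lifter mid px (np.float64(294.6493916330745), np.float64(257.1801689472994))
 152 152 150 151 154 154 152 153 152 155 151 149 151 153 147 152 149 154 163 162 165 164 166 164 163 167 160 150 135 119
 165 167 168 168 167 170 165 167 160 157 157 156 151 151 149 149 148 147 150 161 165 163 161 162 162 160 162 163 164 164
 167 169 170 167 166 167 168 168 170 167 164 164 149 151 151 149 150 149 161 162 163 160 161 161 164 162 163 165 166 167
 168 169 165 167 171 168 168 165 167 168 168 168 151 150 155 148 148 150 162 164 162 157 160 160 161 159 166 164 164 166
 169 167 165 166 167 169 156 160 153 153 156 153 139 135 134 136 133 136 135 147 1
[... 1032 characters left out ...]
168 166 171 169 169 169 157 150 149 153 146 158 175 170 166 165 167 170 149 149 148 150 148 151
 168 167 166 168 168 165 167 166 169 166 172 167 169 164 165 152 148 148 138 182 166 165 167 170 147 146 152 150 148 152
 165 167 167 167 168 168 168 168 166 169 167 170 169 165 166 166 164 167 157 157 177 160 163 170 150 150 151 150 150 150
 164 165 165 163 165 167 168 165 168 166 164 169 167 167 165 167 166 164 165 166 164 166 160 151 151 149 151 150 148 149
 166 166 168 165 164 165 166 165 167 167 167 166 167 164 166 166 166 167 163 165 163 166 163 163 163 151 151 150 148 148
 166 164 165 163 165 167 169 167 165 165 167 164 165 166 170 166 166 167 166 164 165 166 165 164 163 163 149 151 148 146
```

The key is seated and crosswise: its bar covers 18×74 px around (280,131). The lifter has been knocked aside, so I'll go above it and fit its pose.

Request:
arm_command(
  increments=[
    [-0.4,-0.2,-0.1,0,-1],
    [-0.8,-0.4,-0.3,0,-1],
    [-1,-0.5,-0.3,0,-1],
    [-1,-0.5,-0.3,0,-1],
  ],
)

```text
time: 53.18
tool_pos: [0.5492, 0.1762, 0.2474]
tool_rot: [0.707, 0.707, -0.0, -0.0]
wrist_force: [-0.8, 0.2, -0.9]
gripper_width: 0.0854
grasp_force: 0.0
```

Request:
arm_command(
  increments=[
    [-0.4,-0.2,0,0,-1],
    [-0.8,-0.4,0,0,-1],
    [-1,-0.5,0,0,-1],
    [-1,-0.5,0,0,-1],
  ],
)

```text
time: 53.52
tool_pos: [0.5091, 0.0964, 0.2467]
tool_rot: [0.707, 0.707, -0.001, -0.0]
wrist_force: [0.2, -0.2, 0.1]
gripper_width: 0.0857
grasp_force: 0.0
```

Request:
arm_command(
  increments=[
    [-0.4,-0.2,0,0,-1],
    [-0.8,-0.4,0,0,-1],
    [-1,-0.5,0,0,-1],
    [-1,-0.5,0,0,-1],
  ],
)

```text
time: 53.85
tool_pos: [0.4696, 0.0166, 0.2469]
tool_rot: [0.707, 0.707, -0.0, -0.0]
wrist_force: [0.1, -1.3, 0.4]
gripper_width: 0.085
grasp_force: 0.0
```

Request:
arm_command(
  increments=[
    [-0.4,-0.2,0,0,-1],
    [-0.8,-0.4,0,0,-1],
    [-1,-0.5,0,0,-1],
    [-1,-0.5,0,0,-1],
    [-1,-0.5,0,0,-1],
  ],
)

```text
time: 54.27
tool_pos: [0.4314, -0.0608, 0.2472]
tool_rot: [0.706, 0.708, 0.0, 0.0]
wrist_force: [0.3, 1.1, -0.7]
gripper_width: 0.0859
grasp_force: 0.0
```

```bash
python3 snap.py lif; cat > fit.py <<'E'
from h import *
import pickle
from scipy.optimize import differential_evolution
m,T,R=pickle.load(open("lif.pkl","rb")); im=cv2.imread("pics/lif.png"); g=cv2.GaussianBlur(cv2.cvtColor(im,cv2.COLOR_BGR2GRAY),(0,0),1.2).astype(float)
gx,gy=cv2.Sobel(g,-1,1,0)/8,cv2.Sobel(g,-1,0,1)/8
out=np.array([(-25,-35),(25,-35),(25,-18),(92,-18),(92,18),(25,18),(25,35),(-25,35)])/1000
post=np.array([(-13,-8),(13,-8),(13,8),(-13,8)])/1000
def pts(poly,z):
    P=[];N=[]
    for a,b in zip(poly,np.roll(poly,-1,0)):
        n=max(4,int(np.linalg.norm(b-a)/.0015)); P+=[a+(b-a)*t for t in np.linspace(.05,.95,n)]; N+=[(b-a)/np.linalg.norm(b-a)]*n
    return np.c_[P,np.full(len(P),z)],np.c_[N,np.zeros(len(N))]
f,cx,cy,CR,Ct=m
A=[pts(out,.006),pts(post,.066)]
def score(p):
    x,y,a=p; M=np.array([[np.cos(a),-np.sin(a),0],[np.sin(a),np.cos(a),0],[0,0,1]]); s=0
    for P,N in A:
        X=P@M.T+[x,y,0]; c=X@CR.T+Ct; d=(X+.001*N@M.T)@CR.T+Ct
        q=np.c_[cx+f*c[:,0]/c[:,2],cy+f*c[:,1]/c[:,2]]; e=np.c_[cx+f*d[:,0]/d[:,2],cy+f*d[:,1]/d[:,2]]-q
        e/=np.linalg.norm(e,axis=1)[:,None]; mx,my=q[:,0].astype(np.float32),q[:,1].astype(np.float32)
        G=[cv2.remap(k,mx,my,cv2.INTER_LINEAR).ravel() for k in(gx,gy)]
        s+=np.minimum(np.abs(-e[:,1]*G[0]+e[:,0]*G[1]),12).sum()
    return -s
mt=cam("top"); pt=px("top",324,270,.066,mt); tip=px("top",288,267,.006,mt); d=tip-pt; a0=np.arctan2(d[1],d[0]); print("guess",pt,tip,np.degrees(a0))
b=[(pt[0]-.03,pt[0]+.03),(pt[1]-.03,pt[1]+.03),(a0-.5,a0+.5)]
for sd in (1,2):
    o=differential_evolution(score,b,seed=sd,popsize=30); x,y,a=o.x; print(o.fun,x,y,np.degrees(a),"mid",x+.033*np.cos(a),y+.033*np.sin(a))
go([x,y,.0465],a)
E
python3 fit.py
```

```text
t 54.2667 pos [ 0.4314 -0.0608  0.2472] x [-0.003  1.     0.   ] y [1.    0.003 0.   ] w 0.0859
[-0.77  0.09  0.89  2.08 -0.09  1.    0.17]
guess [ 0.4079048  -0.07587765  0.066     ] [0.41532702 0.00582255 0.006     ] 84.80909821770462
-3189.042002398586 0.4111868372614055 -0.08347848756372395 87.24360280756655 mid 0.41277379576793033 -0.05051666779146974
-3189.0281023811212 0.4111713499762138 -0.08362669590124297 87.30783113921864 mid 0.4127213574298506 -0.05066311786587687
t 54.3167 pos [ 0.4317 -0.0602  0.2471] x [-0.004  1.    -0.   ] y [1.    0.004 0.   ] w 0.0856
inc [-0.291, -0.258, 2.508, np.float64(0.102)]
```

Request:
arm_command(
  increments=[
    [-0.29,-0.26,0.3,0.1,-1],
    [-0.29,-0.26,0.7,0.1,-1],
    [-0.29,-0.26,1,0.1,-1],
    [-0.29,-0.26,1,0.1,-1],
  ],
)

```text
time: 54.65
tool_pos: [0.409, -0.0834, 0.1638]
tool_rot: [0.723, 0.691, -0.003, -0.001]
wrist_force: [-1.1, -0.2, -0.6]
gripper_width: 0.0853
grasp_force: 0.0
```

Request:
arm_command(
  increments=[
    [0,0,0.3,0,-1],
    [0,0,0.7,0,-1],
    [0,0,1,0,-1],
    [0,0,1,0,-1],
  ],
)

```text
time: 54.98
tool_pos: [0.4096, -0.0835, 0.0849]
tool_rot: [0.723, 0.691, -0.002, -0.001]
wrist_force: [-0.7, 0.0, -0.3]
gripper_width: 0.0854
grasp_force: 0.0
```

Request:
arm_command(
  increments=[
    [0,0,0.2,0,-1],
    [0,0,0.4,0,-1],
    [0,0,0.5,0,-1],
    [0,0,0.5,0,-1],
    [0,0,0.5,0,-1],
  ],
)

```text
time: 55.4
tool_pos: [0.411, -0.0843, 0.0482]
tool_rot: [0.723, 0.69, 0.0, 0.0]
wrist_force: [-0.6, -0.7, -0.2]
gripper_width: 0.0851
grasp_force: 0.0
```

Request:
arm_command(
  increments=[
    [0,0,0,0,0.3],
    [0,0,0,0,0.6],
    [0,0,0,0,0.8],
    [0,0,0,0,1],
    [0,0,0,0,1],
    [0,0,0,0,1],
    [0,0,0,0,1],
    [0,0,0,0,1],
  ],
)

```text
time: 56.07
tool_pos: [0.4103, -0.0845, 0.0474]
tool_rot: [0.724, 0.69, 0.0, -0.0]
wrist_force: [-2.3, 1.7, 10.8]
gripper_width: 0.015
grasp_force: 58.2
```

Request:
arm_command(
  increments=[
    [0,0,-0.05,0,1],
    [0,0,-0.15,0,1],
    [0,0,-0.25,0,1],
    [0,0,-0.25,0,1],
    [0,0,-0.25,0,1],
  ],
)

```text
time: 56.48
tool_pos: [0.4107, -0.0843, 0.0677]
tool_rot: [0.723, 0.69, 0.0, 0.0]
wrist_force: [0.4, 0.1, -2.2]
gripper_width: 0.0155
grasp_force: 58.7
```

```bash
python3 - <<'E'
from h import *
a=np.radians(93.3)
go([.442,-.044,.048],a)
E
```

```text
t 56.4833 pos [ 0.4107 -0.0843  0.0677] x [0.047 0.999 0.   ] y [ 0.999 -0.047  0.001] w 0.0155
inc [0.522, 0.368, 0.246, np.float64(-0.208)]
```

Request:
arm_command(
  increments=[
    [0.2,0.15,0,-0.1,1],
    [0.4,0.3,0,-0.2,1],
    [0.52,0.37,0,-0.2,1],
    [0.52,0.37,0.1,-0.2,1],
    [0.52,0.37,0.18,-0.2,1],
    [0.52,0.37,0.23,-0.2,1],
    [0.52,0.37,0.245,-0.2,1],
    [0.52,0.37,0.245,-0.2,1],
  ],
)

```text
time: 57.15
tool_pos: [0.4411, -0.0448, 0.0473]
tool_rot: [0.689, 0.725, -0.0, -0.001]
wrist_force: [-3.2, 3.3, 6.8]
gripper_width: 0.0156
grasp_force: 60.1
```

Request:
arm_command(
  increments=[
    [0,0,0,0,0.6],
    [0,0,0,0,0.2],
    [0,0,0,0,-0.3],
    [0,0,0,0,-1],
    [0,0,0,0,-1],
    [0,0,0,0,-1],
    [0,0,0,0,-1],
    [0,0,0,0,-1],
  ],
)

```text
time: 57.82
tool_pos: [0.4418, -0.0444, 0.0475]
tool_rot: [0.688, 0.726, -0.0, 0.0]
wrist_force: [0.4, 0.2, -0.1]
gripper_width: 0.0855
grasp_force: 0.0
```

Request:
arm_command(
  increments=[
    [0,0,-0.2,0,-1],
    [0,0,-0.5,0,-1],
    [0,0,-0.8,0,-1],
    [0,0,-1,0,-1],
    [0,0,-1,0,-1],
  ],
)

```text
time: 58.23
tool_pos: [0.443, -0.0444, 0.13]
tool_rot: [0.688, 0.726, 0.002, 0.001]
wrist_force: [0.4, -0.6, 0.1]
gripper_width: 0.0854
grasp_force: 0.0
```

Request:
arm_command(
  increments=[
    [0,0,-0.3,0,-1],
    [0,0,-0.6,0,-1],
    [0,0,-1,0,-1],
    [0,0,-1,0,-1],
    [0,0,-1,0,-1],
    [0,0,-1,0,-1],
  ],
)

```text
time: 58.73
tool_pos: [0.4415, -0.044, 0.207]
tool_rot: [0.688, 0.726, 0.0, -0.0]
wrist_force: [-0.3, -0.5, -0.2]
gripper_width: 0.0856
grasp_force: 0.0
```

```bash
python3 snap.py lif; sed -i 's/^mt=.*$/pt=np.array([.44,-.04]);a0=1.63/' fit.py; python3 fit.py; python3 - <<'E'
from h import *
mt=cam("top"); t=r.capture("top"); g=cv2.cvtColor(t,cv2.COLOR_BGR2GRAY).astype(int); a=cv2.cvtColor(cv2.imread("pics/tfin.png"),cv2.COLOR_BGR2GRAY).astype(int)
o=cv2.resize(cv2.imread("pics/top0.png"),(560,420),interpolation=cv2.INTER_AREA).max(2).astype(int); n=t.max(2).astype(int)
k,l,s,c=cv2.connectedComponentsWithStats(cv2.morphologyEx((abs(o-n)>40).astype(np.uint8),cv2.MORPH_OPEN,np.ones((3,3))))
for i in range(1,k):
    if s[i,4]>40: print(s[i],np.round(c[i]))
E
```

```text
t 58.7333 pos [ 0.4415 -0.044   0.207 ] x [-0.054  0.999  0.   ] y [ 0.999  0.054 -0.   ] w 0.0856
[-0.76  0.2   0.89  2.11 -0.2   0.91  0.29]
-3216.5121098068776 0.44146121708546104 -0.04550381727169101 92.73265826833283 mid 0.4398879155345859 -0.012541342816183063
-3216.504085191334 0.44173943034745966 -0.04556131658808135 93.09821321641718 mid 0.4399558571273633 -0.012609550830104815
t 58.7833 pos [ 0.4413 -0.0442  0.2067] x [-0.053  0.999 -0.   ] y [ 0.999  0.053 -0.001] w 0.0853
inc [-0.017, 0.006, 2.002, np.float64(-0.002)]
[ 138  151  145   67 5975] [225. 181.]
[279 163  49  65 710] [299. 186.]
[145 178  21  10 168] [155. 183.]
[345 178  40  12 229] [364. 184.]
[167 180   7   9  51] [170. 184.]
[324 180  11  25 141] [329. 193.]
[346 188  32  34 818] [361. 204.]
[314 193   9  10  60] [317. 198.]
[380 192  26  32 693] [392. 208.]
[342 194   5  14  49] [344. 201.]
[  231   203   151   192 13715] [315. 303.]
[   65   215   206   181 11276] [174. 293.]
[269 250  50  21 632] [292. 261.]
[   0  331  114   89 4480] [ 34. 382.]
[ 215  374  135   46 2129] [281. 391.]
```

```bash
python3 -c "
from workcell import r
print(r.sign_off())"
```

```text
the job is handed in; nothing more can be done
None
```

The job is handed in; the sign-off returned no verdict. Both plates lie on their ribs in bays 0 and 1, the lid is shut, the T-key is seated and turned a quarter turn, and the lifter is back about 4 mm from the mat's centre after it was knocked aside mid-run and I replaced it.

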